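# Load the tray sealer's dimpled rests from back to front

## Robot

A 6-joint arm with a two-finger parallel gripper is mounted at the origin on the work surface. World frame = base frame: x ahead of the robot, y to its left, z up, the work surface at z = 0. Lengths are in m, angles in rad, forces in N, time in s.
With the tool pointing down it reaches from about 0.325 to 0.85 m from the base axis. Payload 15.5 kg.
Tool frame: the origin (TCP) lies at the very end of the fingers, on their centre line; the grasp point (between the pads) lies 19 mm behind it; z points along the fingers, y is the line along which they close (so a half turn about z gives the same grasp; the last joint's range is limited). The gripper opens to 91 mm and grips with 3 to 60 N. Pads are 32 mm wide; open, the fingers measure 118 mm over their backs; the gripper's body (76 mm by 178 mm) begins 60 mm behind the grasp point.
Start: joints at [-1.403, 0.494, 1.345, -0, 1.302, -0.096], TCP at [0.163, -0.603, 0.214] pointing down, gripper open.
Joint ranges: [-2.91, 2.91], [-0.82, 2.16], [0.22, 2.67], [-1.22, 4.37], [0.12, 2.79], [-3.08, 3.08]. Speed limits (rad/s): [1.89, 1.89, 2.57, 3.01, 3.01, 3.01].

## Interface

Orientations are given as a rotation vector (axis times angle).
In Python, from bench import env, optics gives the robot as it stands. The module is installed in compiled form; this text tells all that it offers.
- The arm moves only by the tool apply_moves, never from a script. Its argument "commands" is a list of rows, each an object with "delta_pos": the shift along the tool's x, y, z in m, a list of three; "twist": the turn about the tool's z in degrees; "fingers": the closure, from 0 (fully open) to 1 (shut). In form: [{"delta_pos": [dx, dy, dz], "twist": twist, "fingers": fingers}, ...]. A call has 1 to 20 rows; each row is the pose to reach, as a shift and turn from the pose commanded when the call began, along the tool's axes at that moment; what a row does not reach only later rows make up. A row lasts 1/8 s, in which the tool goes at most 62.5 mm and 10.7 degrees, less where a joint would pass 70% of its speed; a pose out of reach is approached as far as the arm can. A call with a gripper value outside its range is refused whole. The fingers move at their own pace and stop on an object; "squeeze" is the grip in N (left out, the last holds). Time passes only in rows, so rows that repeat a pose let the fingers close. It gives the time, the measured TCP pose, the force, the opening and the grip force at its end, in the units of the state.
- env.observe(): the state, without advancing time (a new reading comes with each control period).
- optics.snapshot(name): name is "side" or "top" or "wrist"; returns a dict with "img" (480x640x3 uint8, red, green, blue), "mtx" (3x3 intrinsics, pixels), "rvec" (rotation vector, rad) and "tvec" (3), from world to camera coordinates, as OpenCV has them. Camera axes: x right, y down, z forward; pixel columns grow to the right and rows downward; lengths in m; the calibration is good to about 2 mm. A picture is of the moment at which its call begins. There is no depth.
- env.job_done(): hands the job in; it is judged then, once.
The state is a dict: "time": time; "joints": joint angles; "joint_velocities": joint speeds; "effort": joint torques, N m; "eef_pos": TCP position; "orientation": TCP orientation; "force": force on the tool from outside, world axes, zero at the start; "moment": the same for the moment, N m; "grip_width": opening from 0.0 (shut) to 1.0 (fully open); "grip_force": force on a finger pad.
Only numpy, scipy, OpenCV 4.12 (cv2) and the standard library are available. Lean on these libraries where they do the work, as an engineer would, in place of code of your own. Each camera call takes 0.05 s, during which the arm holds its last target. There are 200 camera calls.

## Task

Set the egg, the avocado and the mandarin each into the dimple of its own black rest in the tray sealer's nest (small oblong dimple for the egg, larger oblong one for the avocado, lying lengthwise in them; round one for the mandarin) so that they lie still. Fill both rests of the back row, under the film roll, before the single one in front. Lower each thing into place, do not drop it or let it roll away, do not bump the film roll, and leave everything else on the table where it is.

Things in the scene. Friction and masses are not known exactly. Their poses are not given: they have to be found in the camera images.
- sealer: Low blue tray sealer, fixed (mm), its loading side turned towards the robot's right. Origin: nest centre at table level; x from front (loading side) to back, y left. Base x -120..200, y +-175, 44 high; bare metal nest plate, top z 50; raised to z 94 at x 147..197. Rests stand at (50,60) and (50,-60), the back row, and (-50,0), the front; which is where varies. Posts 22x12 at x 85, y +-165, up to z 268, carry the film roll.
- film_roll: White film roll, 60 dia x 270 long, fixed, axis along the sealer's y. Origin: its middle, 85 mm behind the sealer's origin and 260 above the table (underside at 230). Its front is 5 mm behind the back rests' centres, so it overhangs the back row, which has to be reached with the tool slanted in from the front, under the roll.
- rest_egg: Fixed black plastic rest, 56 (x) x 40 (y) x 24 high, with an oblong dimple 44 x 28 x 16 deep in its top, long way along its x; for the egg. Origin: centre of the underside (50 above the table); axes parallel to the sealer's. Seated, the egg's centre is 44 above this origin.
- rest_avocado: Fixed black plastic rest, 64 (x) x 44 (y) x 24 high, with an oblong dimple 52 x 32 x 16 deep in its top, long way along its x; for the avocado. Origin and axes likewise. Seated, the avocado's centre is 46 above this origin.
- rest_mandarin: Fixed black plastic rest, 52 x 52 x 24 high, with a round dimple 40 dia x 16 deep in its top; for the mandarin. Origin and axes likewise. Seated, the mandarin's centre is 45 above this origin.
- egg: Off-white duck egg lying on its side, 66 long x 48 thick, about 75 g, rolls freely. Origin: its centre (24 above the table when lying there); own x is the long axis. Which end points where does not matter.
- avocado: Dark green avocado lying on its side, 82 long x 54 thick, about 160 g, rigid, rolls freely. Origin: its centre (27 above the table when lying there); own x is the long axis. Which end points where does not matter.
- mandarin: Orange mandarin, a ball 58 dia, about 100 g, rolls freely. Origin: its centre (29 above the table when lying there); its orientation means nothing.
- rest_egg_rim (a point): Centre of the dimple's mouth in the egg's rest, on its top face, 74 above the table.
- rest_avocado_rim (a point): Centre of the dimple's mouth in the avocado's rest, on its top face, 74 above the table.
- rest_mandarin_rim (a point): Centre of the dimple's mouth in the mandarin's rest, on its top face, 74 above the table.
- salt_jar: Bystander, loose, leave alone: clear glass jar with metal cap, 44 dia x 85 tall (mm); origin at the centre of its underside.
- spice_jar: Bystander, loose, leave alone: small amber jar, 42 dia x 70 tall (mm); origin at the centre of its underside.
- soy_bottle: Bystander, loose, leave alone: amber bottle, 60 dia x 170 tall (mm); origin at the centre of its underside.
- jug: Bystander, loose, leave alone: grey plastic mug-shaped jug, 90 dia x 110 tall, its handle towards its own +y (reaching about 35 mm past the wall) (mm); origin at the centre of its underside.
- bowl: Bystander, loose, leave alone: white bowl, 116 dia x 50 tall (mm); origin at the centre of its underside.
- cup: Bystander, loose, leave alone: steel cup, 72 dia x 90 tall (mm); origin at the centre of its underside.
- spoon: Bystander, loose, leave alone: metal spoon with a wooden handle, 190 long, lying flat along its own x axis (mm); origin near the middle of its length, at its underside.

How it is judged:
By the outcome, as a careful person would: the job done as asked, in the order asked, and still so for the second after the job is handed in, with the robot touching nothing.
It also fails if it takes over 72 s, if anything falls off the work surface, if the arm or the gripper's body presses on something with over 40 N, if the wrist force passes 120 N, or if a joint passes its speed limit or range.

## Working session

There is one attempt and no reset: what is moved stays moved. The work goes in short steps, Python scripts to look and compute and a tool call to move; the robot and the scene stay as the last step left them, time stands still between calls to the robot, and variables do not carry over. Pictures are saved under pics/ and viewed, at most 10 in all, crops included, and the job is handed in when it is done.

Besides the shell and the picture viewer there is one more tool, called after "Call:" as name([rows], argument=value, ...), one row to a line, values as JSON. apply_moves: Moves the arm, as the interface text tells. Its arguments: {"type":"object","properties":{"commands":{"type":"array"},"squeeze":{"type":"number"}},"required":["commands"]}

```bash
mkdir -p pics; python3 - <<'E'
from bench import env, optics
import cv2, numpy as np, pickle
d={}
for n in("side","top","wrist"):
    s=optics.snapshot(n); d[n]=s
    cv2.imwrite(f"pics/{n}0.png",s["img"][:,:,::-1]); print(n,s["mtx"].round(1).tolist(),s["rvec"],s["tvec"], (-cv2.Rodrigues(s["rvec"])[0].T@s["tvec"].reshape(3)).round(3))
pickle.dump(d,open("s0.pkl","wb"))
print(env.observe())
E
```

```text
side [[622.2, 0.0, 327.1], [0.0, 622.2, 233.9], [0.0, 0.0, 1.0]] [ 0.30876673 -2.72342002  1.31849678] [0.52929733 0.20349285 1.43731788] [0.289 1.094 1.052]
top [[446.2, 0.0, 324.6], [0.0, 446.2, 241.9], [0.0, 0.0, 1.0]] [ 2.15951757 -2.18668666  0.11759751] [-0.01039141  0.55344236  1.21415169] [ 0.428 -0.007  1.264]
wrist [[397.3, 0.0, 319.3], [0.0, 397.3, 246.6], [0.0, 0.0, 1.0]] [-2.30769481  1.76755014  0.25181543] [-0.62482878 -0.03097564  0.39049081] [ 0.239 -0.583  0.383]
{'time': 0.15, 'joints': array([-1.40248612e+00,  4.94024492e-01,  1.34596989e+00, -1.34851170e-06,
        1.30249136e+00, -9.54774834e-02]), 'joint_velocities': array([ 0.00045338, -0.00310395, -0.0013749 , -0.00077121,  0.0006923 ,
       -0.00076875]), 'effort': array([-1.10069483e-03, -8.79200792e+01, -3.82048810e+01,  7.07538310e-02,
        5.01625298e-02, -3.80341919e-05]), 'eef_pos': array([ 0.16293105, -0.60309921,  0.21349157]), 'orientation': array([-3.11342193e+00, -4.13039611e-01,  5.31012092e-05]), 'force': array([-0.27094167,  0.16748661, -0.77898349]), 'moment': array([-0.00448883,  0.01874777,  0.00836917]), 'grip_force': 0.0, 'grip_width': 1.0027574360490457}
```

View pics/top0.png

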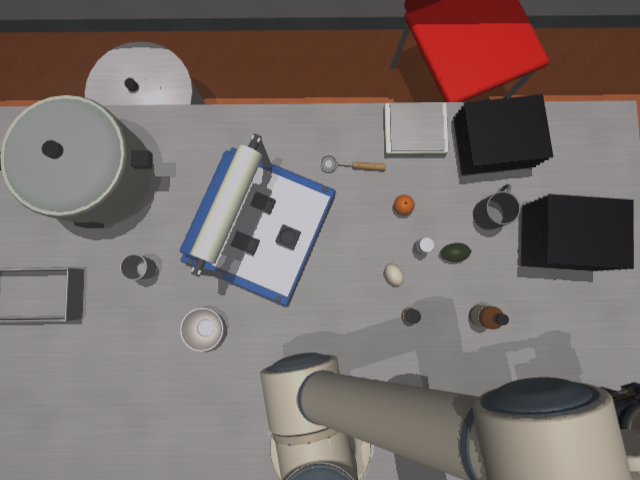

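View pics/side0.png

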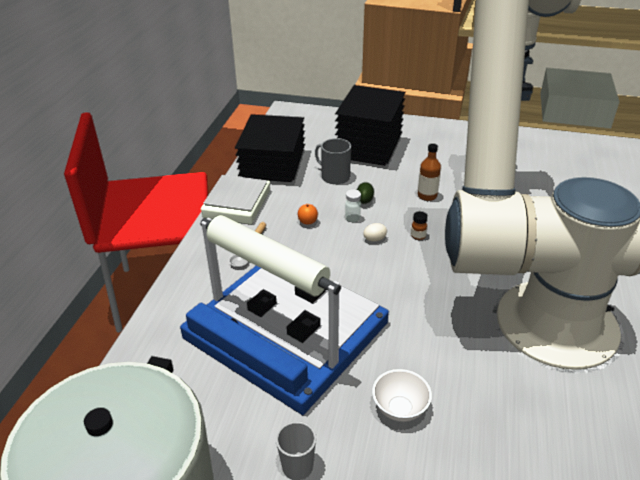

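The top view shows the egg at (394,274), the mandarin at (404,204), the avocado at (455,252) with the salt jar beside it at (427,245). The rests are at about (262,203), (245,243) and (288,237), with the roll on the left.

```bash
cat > h.py <<'E'
import cv2, numpy as np
def cam(s):
    R=cv2.Rodrigues(np.asarray(s["rvec"],float))[0]; return R,np.asarray(s["tvec"],float).reshape(3)
def ray(s,uv,z):
    R,t=cam(s); d=R.T@np.linalg.inv(s["mtx"])@np.array([uv[0],uv[1],1.]); c=-R.T@t
    return c+d*(z-c[2])/d[2]
def proj(s,P):
    return cv2.projectPoints(np.asarray(P,float).reshape(-1,3),np.asarray(s["rvec"],float),np.asarray(s["tvec"],float),s["mtx"],None)[0].reshape(-1,2)
def blobs(m,amin=40):
    c,_=cv2.findContours(m.astype(np.uint8),cv2.RETR_EXTERNAL,cv2.CHAIN_APPROX_NONE)
    return [k for k in c if cv2.contourArea(k)>amin]
def axis_on_plane(s,k,z):
    "centre and long-axis angle of contour cast onto plane z"
    P=np.array([ray(s,p,z)[:2] for p in k.reshape(-1,2)]); 
    (c,wh,a)=cv2.fitEllipse((P*1000).astype(np.float32)); 
    ang=a if wh[0]>wh[1] else a+90
    return np.array(c)/1000,np.array(wh),(ang+90)%180-90
E
python3 - <<'E'
import pickle,cv2,numpy as np
from h import *
d=pickle.load(open("s0.pkl","rb")); s=d["top"]; im=s["img"]
hsv=cv2.cvtColor(im,cv2.COLOR_RGB2HSV); H,S,V=cv2.split(hsv)
def roi(m,x0,y0,x1,y1):
    o=np.zeros_like(m); o[y0:y1,x0:x1]=m[y0:y1,x0:x1]; return o
for n,m,z in [("mand",roi((S>150)&(H<20),380,180,425,225),.029),
  ("egg",roi((S>25)&(V>150),375,255,412,292),.024),
  ("avo",roi((S>80)&(H>25)&(H<90),435,235,475,268),.027),
  ("rests",roi((V<75),225,185,310,260),.074)]:
    for k in blobs(m): print(n,cv2.contourArea(k),cv2.boundingRect(k),*axis_on_plane(s,k,z))
m=roi((H>100)&(H<125)&(S>120),170,140,345,310)
c=np.vstack(blobs(m,20)).reshape(-1,2)
P=np.array([ray(s,p,.044)[:2] for p in c])*1000
print("sealer",cv2.minAreaRect(P.astype(np.float32)),cv2.boxPoints(cv2.minAreaRect(P.astype(np.float32))))
cv2.imwrite("pics/nest.png",cv2.resize(im[140:310,170:345,::-1],None,fx=3.4,fy=3.4,interpolation=cv2.INTER_CUBIC))
E
```

```text
mand 253.5 (395, 195, 19, 19) [ 0.6565274  -0.24155948] [50.44776535 51.56599426] 69.66937255859375
egg 203.5 (387, 265, 16, 19) [ 0.46237939 -0.21023654] [36.33333969 55.29455948] 31.58116912841797
rests 367.0 (230, 231, 29, 24) [0.55009613 0.19812558] [46.15943909 80.55400085] 65.50682067871094
rests 313.0 (277, 225, 23, 24) [0.56360547 0.08113422] [54.55016327 57.75634003] 47.55876159667969
rests 308.0 (250, 191, 25, 23) [0.65877509 0.15086435] [45.35708618 69.69166565] 63.38214111328125
sealer ((603.6650390625, 170.9125213623047), (327.5329284667969, 343.79779052734375), 66.4051742553711) [[380.58688   89.642456]
 [695.6428   -47.968224]
 [826.74316  252.18259 ]
 [511.68726  389.79327 ]]
```

View pics/nest.png

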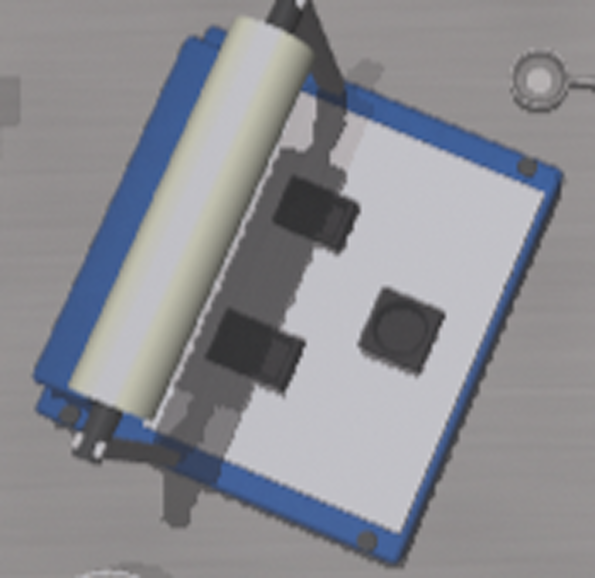

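The mandarin's rest is the front one. The sealer's yaw is about 66.5°, and the longer back rest (avocado) is the left one at (.55,.20). I'll move up over the middle for a close wrist look.

Call:
apply_moves([
  {"delta_pos": [0.26, -0.217, -0.236], "twist": 0, "fingers": 0},
  {"delta_pos": [0.26, -0.217, -0.236], "twist": 0, "fingers": 0},
  {"delta_pos": [0.26, -0.217, -0.236], "twist": 0, "fingers": 0},
  {"delta_pos": [0.518, -0.433, -0.236], "twist": 0, "fingers": 0},
  {"delta_pos": [0.518, -0.433, -0.236], "twist": 0, "fingers": 0},
  {"delta_pos": [0.518, -0.433, -0.236], "twist": 0, "fingers": 0},
  {"delta_pos": [0.518, -0.433, -0.236], "twist": 0, "fingers": 0},
  {"delta_pos": [0.518, -0.433, -0.236], "twist": 0, "fingers": 0},
  {"delta_pos": [0.518, -0.433, -0.236], "twist": 0, "fingers": 0},
  {"delta_pos": [0.518, -0.433, -0.236], "twist": 0, "fingers": 0},
  {"delta_pos": [0.518, -0.433, -0.236], "twist": 0, "fingers": 0},
  {"delta_pos": [0.518, -0.433, -0.236], "twist": 0, "fingers": 0},
  {"delta_pos": [0.518, -0.433, -0.236], "twist": 0, "fingers": 0},
])

```text
time: 1.78
eef_pos: [0.5512, -0.0483, 0.4499]
orientation: [-3.113, -0.418, -0.0]
force: [-0.8, -1.2, -0.3]
grip_width: 1.0
grip_force: 0.0
```

```bash
python3 - <<'E'
from bench import env, optics
import cv2, numpy as np, pickle
d={}
for n in("wrist","side"):
    s=optics.snapshot(n); d[n]=s; cv2.imwrite(f"pics/{n}1.png",s["img"][:,:,::-1])
pickle.dump(d,open("s1.pkl","wb"))
o=env.observe(); print(o["time"],o["joints"].round(3),o["eef_pos"].round(4),o["orientation"].round(4))
R=cv2.Rodrigues(d["wrist"]["rvec"])[0]; print(R.round(3), (-R.T@d["wrist"]["tvec"].reshape(3)).round(3))
E
```

```text
1.875 [-0.199  0.252  1.102 -0.     1.788  1.107] [ 0.55   -0.0503  0.4495] [-3.1142e+00 -4.1420e-01  1.3000e-03]
[[ 0.263 -0.965  0.001]
 [-0.926 -0.253  0.279]
 [-0.269 -0.074 -0.96 ]] [ 0.627 -0.028  0.62 ]
```

View pics/wrist1.png

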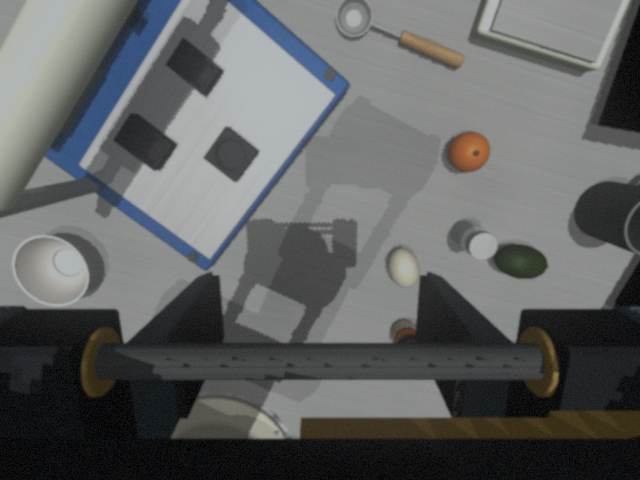

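View pics/side1.png

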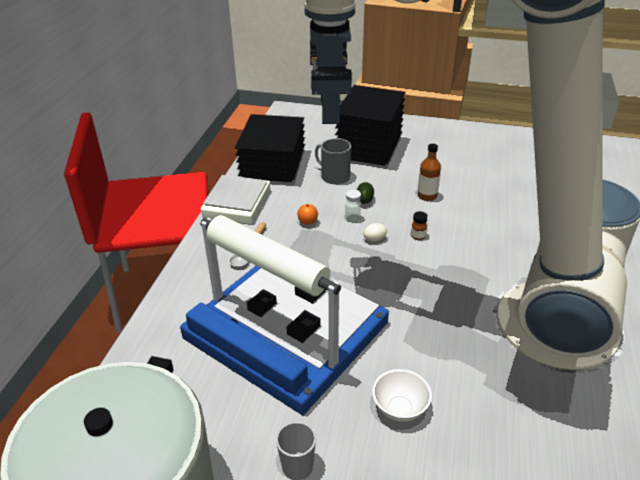

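The wrist view shows the egg at (404,267), the mandarin at (469,151), the avocado at (521,261), the jar cap at (482,245), and the rests at (195,67), (146,140) and (231,153). The gripper body is wide along the closing axis. Next: precise positions.

```bash
python3 - <<'E'
import pickle,cv2,numpy as np
from h import *
s=pickle.load(open("s1.pkl","rb"))["wrist"]; im=s["img"]
hsv=cv2.cvtColor(im,cv2.COLOR_RGB2HSV); H,S,V=cv2.split(hsv)
def roi(m,x0,y0,x1,y1):
    o=np.zeros_like(m); o[y0:y1,x0:x1]=m[y0:y1,x0:x1]; return o
for n,m,z in [("mand",roi((S>150)&(H<20),440,125,500,180),.029),
  ("egg",roi((S>22)&(V>120),380,238,428,297),.024),
  ("avo",roi((S>80)&(H>25)&(H<90),490,235,555,285),.027),
  ("cap",roi((S<12)&(V>150),466,225,502,265),.085),
  ("rests",roi((V<75),110,35,262,185),.074)]:
    for k in blobs(m,100):
        print(n,cv2.contourArea(k),cv2.boundingRect(k),*axis_on_plane(s,k,z))
        if n=="rests":
            r=cv2.minAreaRect(np.array([ray(s,p,z)[:2]*1000 for p in k.reshape(-1,2)],np.float32)); print("  rect",np.round(r[0],1),np.round(r[1],1),round(r[2],1))
E
```

```text
mand 819.5 (454, 133, 34, 37) [ 0.65934863 -0.24746761] [44.59811783 49.03532028] 53.32475280761719
egg 773.5 (391, 249, 28, 38) [ 0.46164529 -0.21291631] [41.64741516 63.30318069] 30.968833923339844
cap 513.5 (470, 233, 27, 27) [ 0.53870984 -0.28987695] [35.55281448 37.84719849] -14.184539794921875
rests 659.5 (206, 135, 46, 45) [0.5641355  0.08022113] [46.24578094 48.71741867] 72.03120422363281
  rect [566.5  78.8] [49.7 46.2] 66.6
rests 1900.5 (113, 113, 63, 56) [0.55410461 0.19368195] [54.55200577 80.93888855] 70.04539489746094
  rect [553.6 192.7] [69.8 51. ] 66.1
rests 1588.0 (165, 38, 57, 57) [0.66146918 0.1468951 ] [44.6835289  72.19098663] 66.70634460449219
  rect [661.2 145.6] [61.8 41.3] 66.7
rests 228.0 (110, 35, 18, 29) [0.66048944 0.24320071] [12.6258564 40.2437439] -20.294876098632812
  rect [658.7 245.2] [13.2 40.9] 65.7
```

```bash
python3 - <<'E'
import cv2
im=cv2.imread("pics/wrist1.png")[0:200,80:300]
cv2.imwrite("pics/rests1.png",cv2.resize(im,None,fx=3,fy=3,interpolation=cv2.INTER_CUBIC))
E
```

```text
(no output)
```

View pics/rests1.png

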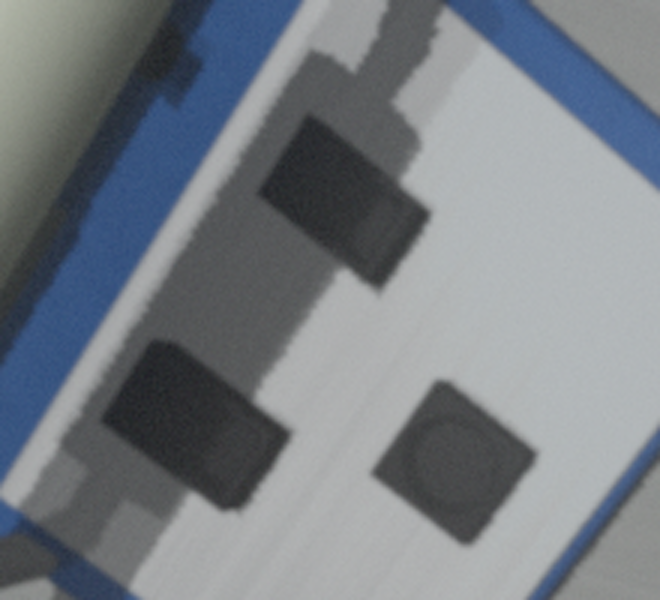

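The rests are confirmed: egg at back right, avocado at back left, mandarin in front. The moves offer no tilt, so I'll see what the arm does when a pose goes past its wrist range. I'll go to azimuth 66.5° with the tool turned to match the sealer.

Call:
apply_moves([
  {"delta_pos": [-0.205, -0.584, -0.15], "twist": -51.4, "fingers": 0},
  {"delta_pos": [-0.205, -0.584, -0.15], "twist": -51.4, "fingers": 0},
  {"delta_pos": [-0.205, -0.584, -0.15], "twist": -51.4, "fingers": 0},
  {"delta_pos": [-0.205, -0.584, -0.15], "twist": -51.4, "fingers": 0},
  {"delta_pos": [-0.205, -0.584, -0.15], "twist": -51.4, "fingers": 0},
  {"delta_pos": [-0.205, -0.584, -0.15], "twist": -51.4, "fingers": 0},
  {"delta_pos": [-0.205, -0.584, -0.15], "twist": -51.4, "fingers": 0},
  {"delta_pos": [-0.205, -0.584, -0.15], "twist": -51.4, "fingers": 0},
  {"delta_pos": [-0.205, -0.584, -0.15], "twist": -51.4, "fingers": 0},
  {"delta_pos": [-0.205, -0.584, -0.15], "twist": -51.4, "fingers": 0},
  {"delta_pos": [-0.205, -0.584, -0.15], "twist": -51.4, "fingers": 0},
  {"delta_pos": [-0.205, -0.584, -0.15], "twist": -51.4, "fingers": 0},
  {"delta_pos": [-0.205, -0.584, -0.15], "twist": -51.4, "fingers": 0},
])

```text
time: 3.5
eef_pos: [0.201, 0.4588, 0.5998]
orientation: [2.628, 1.72, -0.0]
force: [-0.5, -0.3, 1.2]
grip_width: 0.998
grip_force: 0.0
```

```bash
cat >> h.py <<'E'
def st(env):
    o=env.observe(); R=cv2.Rodrigues(o["orientation"])[0]
    print("t",o["time"],"j",o["joints"].round(3),"p",o["eef_pos"].round(4),"x",R[:,0].round(3),"z",R[:,2].round(3),
      "tilt",round(np.degrees(np.arccos(-R[2,2])),2),"head",round(np.degrees(np.arctan2(R[1,2],R[0,2])),1),"xh",round(np.degrees(np.arctan2(R[1,0],R[0,0])),1),"y",R[:,1].round(3),"F",o["force"].round(1),"w",round(o["grip_width"],3),"g",round(o["grip_force"],1))
    return o,R
E
python3 - <<'E'
import pickle,cv2,numpy as np
from h import *
from bench import env
st(env)
s=pickle.load(open("s1.pkl","rb"))["wrist"]; im=s["img"].astype(int)
print(im[261,521],im[255,510],im[200,560])
m=np.zeros(im.shape[:2],bool); r=slice(238,284),slice(494,552)
m[r]=((im[...,1]-im[...,2])>8)[r]
for k in blobs(m,100): print(cv2.boundingRect(k),*axis_on_plane(s,k,.027))
E
```

```text
t 3.5 j [ 1.039  0.186  0.811 -0.     2.144  1.45 ] p [0.201  0.4588 0.5998] x [ 0.4    0.916 -0.   ] z [ 0. -0. -1.] tilt 0.02 head -70.5 xh 66.4 y [ 0.916 -0.4    0.   ] F [-0.5 -0.3  1.2] w 0.998 g 0.0
[67 77 56] [54 63 50] [141 143 142]
(497, 246, 51, 32) [ 0.52114014 -0.38833124] [46.79957199 77.09680939] -87.976154088974
```

Call:
apply_moves([
  {"delta_pos": [-0.01, -0.061, -0.1], "twist": 0, "fingers": 0},
  {"delta_pos": [-0.1, -0.05, -0.16], "twist": 0, "fingers": 0},
  {"delta_pos": [-0.203, -0.038, -0.25], "twist": 0, "fingers": 0},
  {"delta_pos": [-0.203, -0.038, -0.35], "twist": 0, "fingers": 0},
  {"delta_pos": [-0.203, -0.038, -0.5], "twist": 0, "fingers": 0},
  {"delta_pos": [-0.203, -0.038, -0.5], "twist": 0, "fingers": 0},
  {"delta_pos": [-0.203, -0.038, -0.5], "twist": 0, "fingers": 0},
  {"delta_pos": [-0.203, -0.038, -0.5], "twist": 0, "fingers": 0},
  {"delta_pos": [-0.203, -0.038, -0.5], "twist": 0, "fingers": 0},
  {"delta_pos": [-0.203, -0.038, -0.5], "twist": 0, "fingers": 0},
])

```text
time: 4.75
eef_pos: [0.0875, 0.2919, 0.8291]
orientation: [-2.607, -1.71, -0.066]
force: [0.8, 0.1, 0.1]
grip_width: 1.002
grip_force: 0.0
```

```bash
python3 - <<'E'
from h import *
from bench import env
st(env)
E
```

```text
t 4.75 j [1.083 0.088 0.221 0.    2.784 1.493] p [0.0875 0.2919 0.8291] x [0.398 0.916 0.048] z [ 0.023  0.043 -0.999] tilt 2.77 head 62.2 xh 66.5 y [ 0.917 -0.398  0.004] F [0.8 0.1 0.1] w 1.002 g 0.0
```

A pose past the wrist limit does leave the tool slanted outward. I'll drive it further inward and up to get about 25°.

Call:
apply_moves([
  {"delta_pos": [-0.05, -0.023, -0.1], "twist": 0, "fingers": 0},
  {"delta_pos": [-0.103, -0.023, -0.2], "twist": 0, "fingers": 0},
  {"delta_pos": [-0.103, -0.023, -0.2], "twist": 0, "fingers": 0},
  {"delta_pos": [-0.103, -0.023, -0.2], "twist": 0, "fingers": 0},
])

```text
time: 5.25
eef_pos: [0.0416, 0.2591, 0.8493]
orientation: [-2.573, -1.688, -0.163]
force: [-0.6, -0.5, -0.6]
grip_width: 1.002
grip_force: 0.0
```

```bash
python3 - <<'E'
from h import *
from bench import env
st(env)
E
```

```text
t 5.25 j [ 1.201  0.016  0.221 -0.037  2.784  1.575] p [0.0416 0.2591 0.8493] x [0.395 0.911 0.121] z [ 0.056  0.108 -0.993] tilt 6.96 head 62.6 xh 66.6 y [ 0.917 -0.399  0.008] F [-0.6 -0.5 -0.6] w 1.002 g 0.0
```

Call:
apply_moves([
  {"delta_pos": [-0.06, 0.006, -0.06], "twist": 0, "fingers": 0},
  {"delta_pos": [-0.12, 0.006, -0.1], "twist": 0, "fingers": 0},
  {"delta_pos": [-0.18, 0.006, -0.15], "twist": 0, "fingers": 0},
  {"delta_pos": [-0.2, 0.006, -0.15], "twist": 0, "fingers": 0},
  {"delta_pos": [-0.2, 0.006, -0.15], "twist": 0, "fingers": 0},
])

```text
time: 5.88
eef_pos: [-0.0321, 0.193, 0.8714]
orientation: [-2.518, -1.652, -0.292]
force: [-0.3, 1.2, -0.5]
grip_width: 1.002
grip_force: 0.0
```

```bash
python3 - <<'E'
from h import *
from bench import env
st(env)
E
```

```text
t 5.875 j [ 1.625 -0.078  0.221 -0.313  2.784  1.73 ] p [-0.0321  0.193   0.8714] x [0.387 0.895 0.223] z [ 0.097  0.201 -0.975] tilt 12.9 head 64.3 xh 66.6 y [ 0.917 -0.399  0.009] F [-0.3  1.2 -0.5] w 1.002 g 0.0
```

Call:
apply_moves([
  {"delta_pos": [0.187, 0.047, -0.368], "twist": 0, "fingers": 0},
  {"delta_pos": [0.187, 0.047, -0.368], "twist": 0, "fingers": 0},
  {"delta_pos": [0.187, 0.047, -0.368], "twist": 0, "fingers": 0},
  {"delta_pos": [0.187, 0.047, -0.368], "twist": 0, "fingers": 0},
])

```text
time: 6.38
eef_pos: [0.0158, 0.1934, 0.875]
orientation: [-2.507, -1.646, -0.302]
force: [-0.0, 0.1, 0.1]
grip_width: 1.0
grip_force: 0.0
```

```bash
python3 - <<'E'
from h import *
from bench import env
st(env)
E
```

```text
t 6.375 j [ 1.201 -0.101  0.221 -0.036  2.784  1.575] p [0.0158 0.1934 0.875 ] x [0.386 0.892 0.235] z [ 0.097  0.214 -0.972] tilt 13.6 head 65.7 xh 66.6 y [ 0.917 -0.398  0.003] F [-0.   0.1  0.1] w 1.0 g 0.0
```

Call:
apply_moves([
  {"delta_pos": [-0.05, 0.003, -0.05], "twist": 0, "fingers": 0},
  {"delta_pos": [-0.105, 0.003, -0.077], "twist": 0, "fingers": 0},
  {"delta_pos": [-0.105, 0.003, -0.077], "twist": 0, "fingers": 0},
])

```text
time: 6.75
eef_pos: [-0.0234, 0.1468, 0.8829]
orientation: [-2.487, -1.631, -0.371]
force: [-0.2, -0.0, 0.4]
grip_width: 1.001
grip_force: 0.0
```

```bash
python3 - <<'E'
from h import *
from bench import env
st(env)
E
```

```text
t 6.75 j [ 1.704 -0.14   0.221 -0.469  2.784  1.651] p [-0.0234  0.1468  0.8829] x [0.381 0.88  0.283] z [ 0.126  0.254 -0.959] tilt 16.46 head 63.6 xh 66.6 y [ 0.916 -0.401  0.014] F [-0.2 -0.   0.4] w 1.001 g 0.0
```

Call:
apply_moves([
  {"delta_pos": [0.0, 0.021, -0.06], "twist": 0, "fingers": 0},
  {"delta_pos": [0.0, 0.021, -0.06], "twist": 0, "fingers": 0},
  {"delta_pos": [-0.07, 0.021, -0.12], "twist": 0, "fingers": 0},
  {"delta_pos": [-0.12, 0.022, -0.14], "twist": 0, "fingers": 0},
  {"delta_pos": [-0.14, 0.022, -0.16], "twist": 0, "fingers": 0},
  {"delta_pos": [-0.0, 0.022, -0.2], "twist": 0, "fingers": 0},
  {"delta_pos": [-0.0, 0.022, -0.2], "twist": 0, "fingers": 0},
])

```text
time: 7.62
eef_pos: [-0.0234, 0.1054, 0.8882]
orientation: [-2.463, -1.617, -0.414]
force: [-0.2, -1.0, -0.7]
grip_width: 0.998
grip_force: 0.0
```

```bash
python3 - <<'E'
from h import *
from bench import env
st(env)
E
```

```text
t 7.625 j [ 2.118 -0.165  0.221 -0.871  2.784  1.664] p [-0.0234  0.1054  0.8882] x [0.375 0.871 0.319] z [ 0.139  0.287 -0.948] tilt 18.59 head 64.2 xh 66.7 y [ 0.917 -0.399  0.013] F [-0.2 -1.  -0.7] w 0.998 g 0.0
```

Tilt is now 18.6° with a good heading, enough to clear the roll by about 18 mm, and it persists. I'll measure the neighbours of the avocado before picking.

```bash
python3 - <<'E'
import pickle,cv2,numpy as np
from h import *
d=pickle.load(open("s0.pkl","rb")); s=d["side"]; t=d["top"]
print("jug side rim",ray(s,(336,145),.11).round(3),"base",ray(s,(337,176),0).round(3))
print("bottle",ray(s,(429,195),0).round(3),ray(s,(433,149),.17).round(3),ray(t,(503,320),.17).round(3))
print("spice",ray(s,(420,216),.07).round(3),"salt",ray(s,(353,193),.085).round(3))
im=t["img"][170:345,370:545,::-1]; cv2.imwrite("pics/crop2.png",cv2.resize(im,None,fx=3.4,fy=3.4,interpolation=cv2.INTER_CUBIC))
E
```

```text
jug side rim [ 0.628 -0.488  0.11 ] base [ 0.625 -0.49   0.   ]
bottle [ 0.337 -0.45   0.   ] [ 0.341 -0.426  0.17 ] [ 0.343 -0.447  0.17 ]
spice [ 0.348 -0.244  0.07 ] salt [ 0.537 -0.288  0.085]
```

View pics/crop2.png

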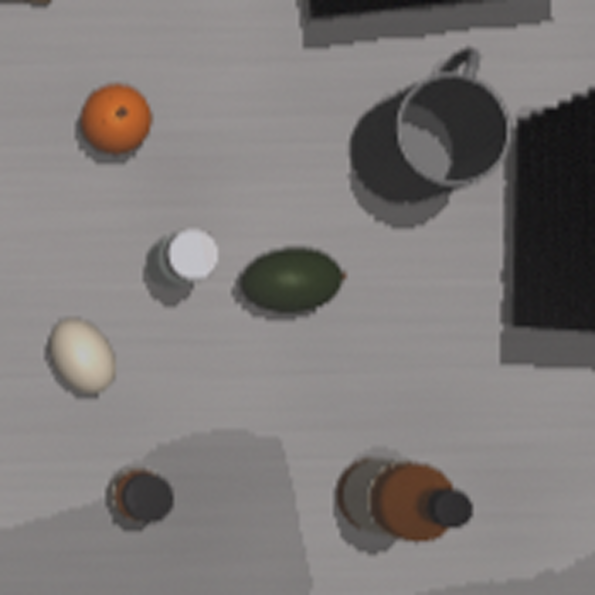

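Crop 2 shows the jug rim at (453,130) and the salt cap at (193,253), on either side of the avocado at (291,280). The slanted tool at its present yaw clears both if I grip slightly off to the side. Next I'll compute the moves.

```bash
cat >> h.py <<'E'
def rel(env,targets):
    "tool-frame shifts from the present pose to world TCP targets"
    o,R=st(env)
    for t in targets: print(t,"->",(R.T@(np.array(t)-o["eef_pos"])).round(4))
E
python3 - <<'E'
import pickle
from h import *
from bench import env
t=pickle.load(open("s0.pkl","rb"))["top"]
print("avo",ray(t,(455.6,252.4),.027).round(4),"mand",ray(t,(370+116/3.4,170+120/3.4),.029).round(4),"egg",ray(t,(370+82/3.4,170+356/3.4),.024).round(4),"jug",ray(t,(503.2,208.2),.11).round(4))
rel(env,[(.15,.30,.75),(.42,.12,.55),(.514,-.30,.35),(.514,-.3785,.16),(.514,-.3785,.011)])
E
```

```text
avo [ 0.5196 -0.3817  0.027 ] mand [ 0.6538 -0.2419  0.029 ] egg [ 0.4598 -0.209   0.024 ] jug [ 0.6282 -0.4868  0.11  ]
t 7.625 j [ 2.118 -0.165  0.221 -0.871  2.784  1.664] p [-0.0234  0.1054  0.8882] x [0.375 0.871 0.319] z [ 0.139  0.287 -0.948] tilt 18.59 head 64.2 xh 66.7 y [ 0.917 -0.399  0.013] F [-0.2 -1.  -0.7] w 0.998 g 0.0
(0.15, 0.3, 0.75) -> [0.1904 0.0794 0.2109]
(0.42, 0.12, 0.55) -> [0.0711 0.3962 0.3863]
(0.514, -0.3, 0.35) -> [-0.323   0.6474  0.4684]
(0.514, -0.3785, 0.16) -> [-0.4519  0.6763  0.6259]
(0.514, -0.3785, 0.011) -> [-0.4993  0.6743  0.7671]
```

Call:
apply_moves([
  {"delta_pos": [0.19, 0.079, 0.211], "twist": 0, "fingers": 0},
  {"delta_pos": [0.19, 0.079, 0.211], "twist": 0, "fingers": 0},
  {"delta_pos": [0.19, 0.079, 0.211], "twist": 0, "fingers": 0},
  {"delta_pos": [0.19, 0.079, 0.211], "twist": 0, "fingers": 0},
  {"delta_pos": [0.19, 0.079, 0.211], "twist": 0, "fingers": 0},
  {"delta_pos": [0.071, 0.396, 0.386], "twist": 0, "fingers": 0},
  {"delta_pos": [0.071, 0.396, 0.386], "twist": 0, "fingers": 0},
  {"delta_pos": [0.071, 0.396, 0.386], "twist": 0, "fingers": 0},
  {"delta_pos": [0.071, 0.396, 0.386], "twist": 0, "fingers": 0},
  {"delta_pos": [0.071, 0.396, 0.386], "twist": 0, "fingers": 0},
  {"delta_pos": [0.071, 0.396, 0.386], "twist": 0, "fingers": 0},
  {"delta_pos": [-0.323, 0.647, 0.468], "twist": 0, "fingers": 0},
  {"delta_pos": [-0.323, 0.647, 0.468], "twist": 0, "fingers": 0},
  {"delta_pos": [-0.323, 0.647, 0.468], "twist": 0, "fingers": 0},
  {"delta_pos": [-0.323, 0.647, 0.468], "twist": 0, "fingers": 0},
  {"delta_pos": [-0.323, 0.647, 0.468], "twist": 0, "fingers": 0},
  {"delta_pos": [-0.323, 0.647, 0.468], "twist": 0, "fingers": 0},
  {"delta_pos": [-0.323, 0.647, 0.468], "twist": 0, "fingers": 0},
  {"delta_pos": [-0.323, 0.647, 0.468], "twist": 0, "fingers": 0},
])

```text
time: 10.0
eef_pos: [0.1451, 0.0564, 0.734]
orientation: [-2.469, -1.615, -0.413]
force: [3.4, 0.4, -0.1]
grip_width: 1.0
grip_force: 0.0
```

```bash
python3 - <<'E'
from h import *
from bench import env,optics
import pickle
rel(env,[(.514,-.376,.16),(.514,-.376,.011)])
s=optics.snapshot("wrist"); pickle.dump(s,open("s2.pkl","wb")); cv2.imwrite("pics/w2.png",s["img"][:,:,::-1])
im=s["img"].astype(int); print(proj(s,[[.52,-.385,.027],[.461,-.211,.024],[.6565,-.2445,.029],[.538,-.289,.085],[.628,-.488,.11]]).round(0).tolist())
for n,m,z in [("avo",(im[...,1]-im[...,2])>8,.027)]:
    m[330:]=0
    for k in blobs(m,300):
        if cv2.contourArea(k)<9000: print(n,cv2.contourArea(k),cv2.boundingRect(k),*axis_on_plane(s,k,z))
E
```

```text
t 10.0 j [-1.033 -0.381  0.958  0.619  2.665 -0.08 ] p [0.1451 0.0564 0.734 ] x [0.378 0.87  0.316] z [ 0.141  0.284 -0.949] tilt 18.46 head 63.6 xh 66.5 y [ 0.915 -0.403  0.015] F [ 3.4  0.4 -0.1] w 1.0 g 0.0
(0.514, -0.376, 0.16) -> [-0.4183  0.503   0.4738]
(0.514, -0.376, 0.011) -> [-0.4654  0.5008  0.6151]
[[547.0, 384.0], [490.0, 323.0], [575.0, 302.0], [551.0, 347.0], [640.0, 421.0]]
avo 476.0 (561, 289, 31, 22) [ 0.66129114 -0.24270787] [46.11386871 69.96305084] -27.259246826171875
avo 360.5 (588, 223, 23, 40) [ 0.76440247 -0.14808136] [ 23.41681671 114.87969208] 85.16215515136719
avo 7221.5 (220, 204, 162, 126) [0.13109427 0.06676446] [198.01690674 336.76443481] 1.7973861694335938
avo 2574.5 (459, 81, 181, 66) [0.77757239 0.15088489] [196.36947632 444.58648682] -25.794029235839844
avo 751.5 (460, 0, 165, 69) [0.95930072 0.20942294] [146.16030884 191.64263916] -90.0
```

View pics/w2.png

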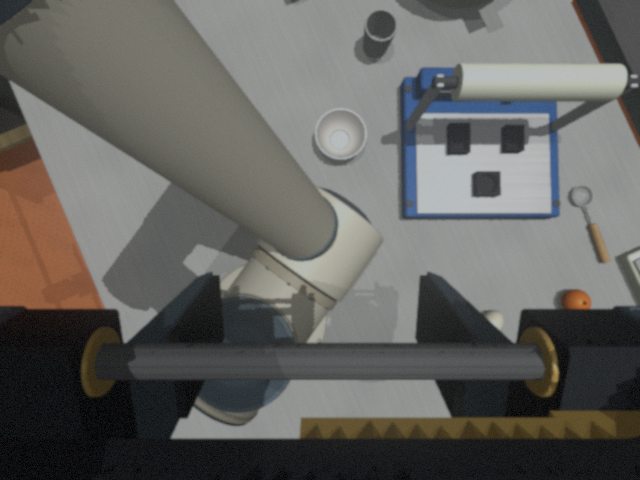

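The view shows the tool still near the base axis, slowed by joint 1; the nest at (485,155) and roll are clear. I'll continue outward to hover over the avocado.

Call:
apply_moves([
  {"delta_pos": [-0.176, 0.267, 0.192], "twist": 0, "fingers": 0},
  {"delta_pos": [-0.176, 0.267, 0.192], "twist": 0, "fingers": 0},
  {"delta_pos": [-0.176, 0.267, 0.192], "twist": 0, "fingers": 0},
  {"delta_pos": [-0.176, 0.267, 0.192], "twist": 0, "fingers": 0},
  {"delta_pos": [-0.176, 0.267, 0.192], "twist": 0, "fingers": 0},
  {"delta_pos": [-0.176, 0.267, 0.192], "twist": 0, "fingers": 0},
  {"delta_pos": [-0.418, 0.503, 0.474], "twist": 0, "fingers": 0},
  {"delta_pos": [-0.418, 0.503, 0.474], "twist": 0, "fingers": 0},
  {"delta_pos": [-0.418, 0.503, 0.474], "twist": 0, "fingers": 0},
  {"delta_pos": [-0.418, 0.503, 0.474], "twist": 0, "fingers": 0},
  {"delta_pos": [-0.418, 0.503, 0.474], "twist": 0, "fingers": 0},
  {"delta_pos": [-0.418, 0.503, 0.474], "twist": 0, "fingers": 0},
  {"delta_pos": [-0.418, 0.503, 0.474], "twist": 0, "fingers": 0},
  {"delta_pos": [-0.418, 0.503, 0.474], "twist": 0, "fingers": 0},
])

```text
time: 11.8
eef_pos: [0.5101, -0.3746, 0.1525]
orientation: [-2.464, -1.603, -0.409]
force: [-1.1, -0.7, -0.2]
grip_width: 1.001
grip_force: 0.0
```

```bash
python3 - <<'E'
from h import *
from bench import env,optics
import pickle
s=optics.snapshot("wrist"); pickle.dump(s,open("s3.pkl","wb")); cv2.imwrite("pics/w3.png",s["img"][:,:,::-1])
rel(env,[(.514,-.376,.06),(.514,-.376,.011)])
im=s["img"].astype(int); print(proj(s,[[.52,-.385,.027],[.461,-.211,.024],[.6565,-.2445,.029],[.538,-.289,.085],[.628,-.488,.11]]).round(0).tolist())
hsv=cv2.cvtColor(s["img"],cv2.COLOR_RGB2HSV); H,S,V=cv2.split(hsv)
for n,m,z in [("avo",(im[...,1]-im[...,2])>8,.027),("mand",(S>150)&(H<20),.029)]:
    for k in blobs(m,300):
        if cv2.contourArea(k)<9000: print(n,cv2.contourArea(k),cv2.boundingRect(k),*axis_on_plane(s,k,z))
E
```

```text
t 11.85 j [-0.89   0.623  1.329  0.299  1.347 -0.564] p [ 0.5103 -0.3739  0.1548] x [0.382 0.867 0.319] z [ 0.135  0.29  -0.948] tilt 18.64 head 65.0 xh 66.2 y [ 0.914 -0.405  0.007] F [-0.7 -0.2  1.2] w 0.997 g 0.0
(0.514, -0.376, 0.06) -> [-0.0307  0.0036  0.0898]
(0.514, -0.376, 0.011) -> [-0.0463  0.0032  0.1362]
[[335.0, 296.0], [180.0, 127.0], [420.0, 65.0], [304.0, 156.0], [589.0, 397.0]]
avo 7778.5 (299, 409, 341, 31) [ 0.6373717 -0.5456947] [ 19.83733749 502.67749023] -23.312660217285156
avo 1336.5 (519, 326, 41, 72) [ 0.64400153 -0.49570569] [29.36995506 53.21266174] 75.95280456542969
avo 1378.0 (79, 326, 42, 72) [ 0.33259985 -0.3568606 ] [29.96022034 52.39942169] 56.0889892578125
avo 337.5 (312, 310, 46, 18) [ 0.51268188 -0.40055505] [10.20825672 33.53871536] -19.797142028808594
avo 2719.0 (301, 248, 72, 63) [ 0.5221626  -0.37272476] [44.99084091 53.7406044 ] -46.898292541503906
avo 1067.0 (50, 203, 44, 54) [ 0.35076392 -0.25355432] [36.15691757 39.77832794] 59.623046875
avo 3685.0 (146, 88, 69, 76) [ 0.46238931 -0.21062564] [48.19343567 62.79217911] 32.156517028808594
avo 4481.0 (384, 23, 75, 80) [ 0.65929913 -0.24169003] [56.90862274 66.13792419] 38.59033203125
avo 1387.5 (589, 0, 51, 99) [ 0.81284784 -0.28965726] [ 15.45728016 102.34899139] 88.18672180175781
mand 3384.0 (389, 24, 68, 71) [ 0.66162537 -0.24027991] [52.23963928 54.56075287] 69.59019470214844
```

View pics/w3.png

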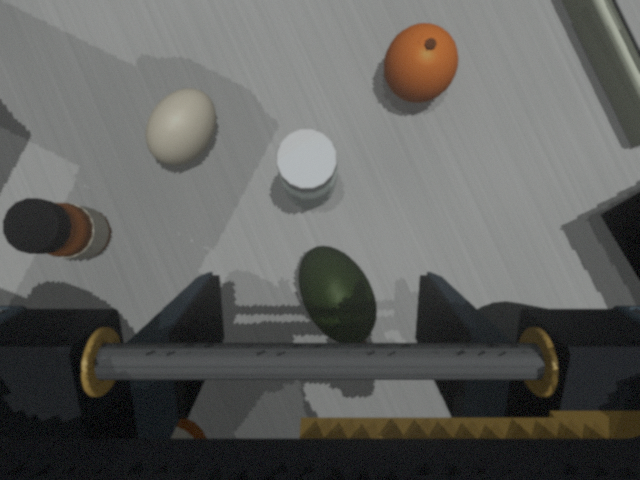

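The hover shows the avocado at (337,297) between the fingers; egg (182,128), mandarin (421,63) and cap (307,160) all match my estimates within 2 px. Lowering.

Call:
apply_moves([
  {"delta_pos": [-0.031, 0.0035, 0.09], "twist": 0, "fingers": 0},
  {"delta_pos": [-0.031, 0.0035, 0.09], "twist": 0, "fingers": 0},
  {"delta_pos": [-0.04, 0.0035, 0.118], "twist": 0, "fingers": 0},
  {"delta_pos": [-0.04, 0.0035, 0.118], "twist": 0, "fingers": 0},
  {"delta_pos": [-0.04, 0.0035, 0.118], "twist": 0, "fingers": 0},
])

```text
time: 12.48
eef_pos: [0.5165, -0.3752, 0.0349]
orientation: [-2.465, -1.617, -0.409]
force: [1.1, 0.9, 1.0]
grip_width: 0.999
grip_force: 0.0
```

```bash
python3 - <<'E'
from h import *
from bench import env
rel(env,[(.514,-.376,.011)])
E
```

```text
t 12.475 j [-0.883  0.77   1.405  0.323  1.126 -0.636] p [ 0.5165 -0.3752  0.0349] x [0.376 0.871 0.315] z [ 0.137  0.285 -0.949] tilt 18.41 head 64.3 xh 66.6 y [ 0.916 -0.4    0.012] F [1.1 0.9 1. ] w 0.999 g 0.0
(0.514, -0.376, 0.011) -> [-0.0092 -0.0023  0.0221]
```

Call:
apply_moves([
  {"delta_pos": [-0.009, -0.003, 0.022], "twist": 0, "fingers": 0},
  {"delta_pos": [-0.009, -0.003, 0.022], "twist": 0, "fingers": 0},
  {"delta_pos": [-0.009, -0.003, 0.022], "twist": 0, "fingers": 0.1},
  {"delta_pos": [-0.009, -0.003, 0.022], "twist": 0, "fingers": 0.2},
  {"delta_pos": [-0.009, -0.003, 0.022], "twist": 0, "fingers": 0.25},
  {"delta_pos": [-0.009, -0.003, 0.022], "twist": 0, "fingers": 0.3},
  {"delta_pos": [-0.009, -0.003, 0.022], "twist": 0, "fingers": 0.35},
  {"delta_pos": [-0.009, -0.003, 0.022], "twist": 0, "fingers": 0.4},
  {"delta_pos": [-0.009, -0.003, 0.022], "twist": 0, "fingers": 0.5},
  {"delta_pos": [-0.009, -0.003, 0.022], "twist": 0, "fingers": 0.7},
  {"delta_pos": [-0.009, -0.003, 0.022], "twist": 0, "fingers": 0.7},
], squeeze=18)

```text
time: 13.85
eef_pos: [0.5134, -0.3743, 0.009]
orientation: [-2.462, -1.618, -0.407]
force: [1.1, 0.3, 2.4]
grip_width: 0.649
grip_force: 18.0
```

```bash
python3 - <<'E'
from h import *
from bench import env,optics
import pickle
rel(env,[])
s=optics.snapshot("wrist"); pickle.dump(s,open("s4.pkl","wb"))
im=s["img"].astype(int)
m=((im[...,1]-im[...,2])>8); m[:, :220]=0; m[:,430:]=0
for k in blobs(m,300): print(cv2.boundingRect(k),cv2.contourArea(k),*axis_on_plane(s,k,.027))
print(proj(s,[[.52,-.385,.027]]))
E
```

```text
t 13.85 j [-0.885  0.803  1.421  0.329  1.083 -0.656] p [ 0.5134 -0.3743  0.009 ] x [0.375 0.872 0.316] z [ 0.135  0.286 -0.949] tilt 18.42 head 64.8 xh 66.7 y [ 0.917 -0.398  0.01 ] F [1.1 0.3 2.4] w 0.649 g 18.0
(220, 380, 210, 60) 7891.5 [ 0.50067917 -0.41461069] [26.2763195  85.94638824] -22.67615509033203
(249, 249, 133, 94) 8916.5 [ 0.51054776 -0.36944516] [40.68612671 55.61588287] -38.83692932128906
[[343.80442612 328.40346782]]
```

The opening is 59 mm, so the avocado jammed about 22° askew instead of aligning. I'll open, raise slightly, twist to its axis, and regrip.

Call:
apply_moves([
  {"delta_pos": [0, 0, 0], "twist": 0, "fingers": 0.3},
  {"delta_pos": [0.003, 0, -0.0085], "twist": 0, "fingers": 0.22},
  {"delta_pos": [0.003, 0, -0.0085], "twist": -8, "fingers": 0.2},
  {"delta_pos": [0.003, 0, -0.0085], "twist": -16, "fingers": 0.2},
  {"delta_pos": [0.003, 0, -0.0085], "twist": -22, "fingers": 0.2},
  {"delta_pos": [0.003, 0, -0.0085], "twist": -22, "fingers": 0.25},
  {"delta_pos": [0.003, 0, -0.0085], "twist": -22, "fingers": 0.3},
  {"delta_pos": [0.003, 0, -0.0085], "twist": -22, "fingers": 0.35},
  {"delta_pos": [0.003, 0, -0.0085], "twist": -22, "fingers": 0.4},
  {"delta_pos": [0.003, 0, -0.0085], "twist": -22, "fingers": 0.5},
  {"delta_pos": [0.003, 0, -0.0085], "twist": -22, "fingers": 0.7},
  {"delta_pos": [0.003, 0, -0.0085], "twist": -22, "fingers": 0.7},
], squeeze=18)

```text
time: 15.4
eef_pos: [0.5134, -0.3741, 0.018]
orientation: [-2.143, -2.092, -0.455]
force: [0.3, -0.4, 0.6]
grip_width: 0.599
grip_force: 18.0
```

```bash
python3 - <<'E'
from h import *
from bench import env,optics
import pickle
rel(env,[])
s=optics.snapshot("wrist"); pickle.dump(s,open("s5.pkl","wb")); cv2.imwrite("pics/w5.png",s["img"][:,:,::-1])
E
```

```text
t 15.4 j [-0.885  0.791  1.418  0.326  1.097 -1.035] p [ 0.5134 -0.3741  0.018 ] x [0.004 0.957 0.289] z [ 0.134  0.286 -0.949] tilt 18.42 head 64.8 xh 89.8 y [ 0.991 -0.043  0.128] F [ 0.3 -0.4  0.6] w 0.599 g 18.0
```

View pics/w5.png

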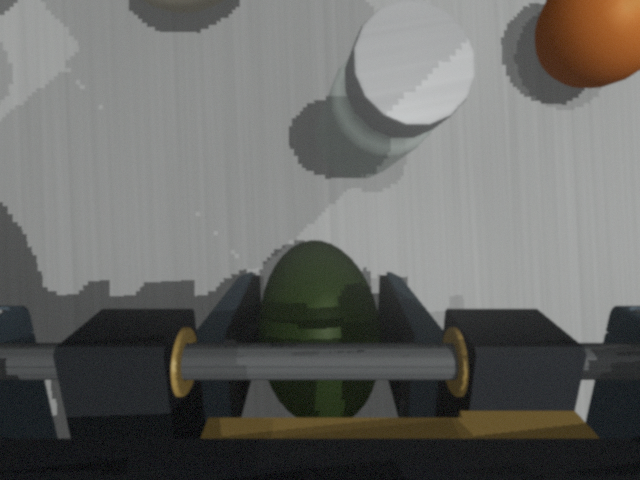

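The avocado now lies aligned between the pads, from about (318,240) to (330,422), with the opening at 54.5 mm. I'll work out its place in the tool frame.

```bash
python3 - <<'E'
from h import *
from bench import env
import pickle
s=pickle.load(open("s5.pkl","rb")); o,R=st(env)
a=ray(s,(318,241),.027); b=ray(s,(332,421),.027); print(a,b,np.linalg.norm(a-b))
g=o["eef_pos"]-.019*R[:,2]; print("G",g,"tip in tool",R.T@(a-o["eef_pos"]),R.T@(b-o["eef_pos"]))
c=a-.041*np.array([0.004,1,0]); print("c",c,"tool",R.T@(c-o["eef_pos"]))
im=s["img"].astype(int); col=((im[...,1]-im[...,2])>8)
for u in (300,320,340): print(u,np.where(col[:,u])[0][[0,-1]], np.where(np.diff(col[:,u].astype(int)))[0])
E
```

```text
t 15.45 j [-0.885  0.791  1.418  0.326  1.097 -1.035] p [ 0.5133 -0.3741  0.018 ] x [0.004 0.957 0.289] z [ 0.134  0.286 -0.949] tilt 18.42 head 64.8 xh 89.8 y [ 0.991 -0.043  0.127] F [0.2 0.8 0.7] w 0.597 g 18.0
[ 0.51287332 -0.34375447  0.027     ] [ 0.51567273 -0.42385642  0.027     ] 0.08015084351036104
G [ 0.51076853 -0.37952454  0.03605376] tip in tool [ 0.03163148 -0.00059768  0.00010471] [-0.04503544  0.00560043 -0.02243247]
c [ 0.51270932 -0.38475447  0.027     ] tool [-0.00761683  0.00099244 -0.01164552]
300 [247 438] [246 325 326 342 380 390 391 397 398 410 411 438]
320 [243 438] [242 321 322 342 379 438]
340 [251 438] [250 251 252 318 319 341 379 438]
```

```bash
cat >> h.py <<'E'
O=np.array([.5867,.1265]); X=np.array([.399,.917]); Y=np.array([-.917,.399])
def plan(env,twist,ctool,C):
    "TCP world for object centre C after twist; tool deltas for stages above"
    o,R=st(env); R1=R@cv2.Rodrigues(np.array([0,0,np.radians(twist)]))[0]
    T=np.array(C)-R1@np.array(ctool); z=R1[:,2]
    print("R1 x",R1[:,0].round(3),"TCP",T.round(4))
    # clearance roll to body axis in the sealer frame
    g=T-.019*z; p=np.array([(g[:2]-O)@X,g[2]]); q=np.array([-(z[:2]@X),-z[2]]); q/=np.linalg.norm(q)
    v=np.array([.085,.26])-p; print("roll clearance to body mm",1000*abs(v[0]*q[1]-v[1]*q[0])-68)
    return o,R,R1,T
def show(o,R,pts):
    for n,t in pts: print(n,np.round(t,4),"->",(R.T@(np.array(t)-o["eef_pos"])).round(4))
E
python3 - <<'E'
from h import *
from bench import env
import pickle
t=pickle.load(open("s0.pkl","rb"))["top"]
for uv in [(261.8,157.6),(215.6,265),(238.7,211.3)]:
    w=ray(t,uv,.26); c=np.array([.428,-.007,1.264]); 
    d=np.array([(w[:2]-c[:2])@X,w[2]-c[2]]); d/=np.linalg.norm(d)
    v=np.array([.085-(c[:2]-O)@X,.26-c[2]]); print("edge ray dist to predicted roll axis (30 expected)",1000*(v[0]*d[1]-v[1]*d[0]))
rest=O+.05*X+.06*Y; C=[*rest,.096]
o,R,R1,T=plan(env,22,(-.0074,0,-.0116),C)
z=R1[:,2]; xs=np.array([*X,0]); up=np.array([0,0,1.])
pre=T+.012*up-.10*z
show(o,R,[("lift",o["eef_pos"]+.12*up),("lift2",o["eef_pos"]+.25*up),("mid",np.array([.50,-.12,.30])),("front",pre-.10*xs+.03*up),("pre",pre),("above",T+.012*up),("place",T)])
E
```

```text
edge ray dist to predicted roll axis (30 expected) -28.140774136615114
edge ray dist to predicted roll axis (30 expected) -31.49251257387392
edge ray dist to predicted roll axis (30 expected) -29.83714759359965
t 15.45 j [-0.885  0.791  1.418  0.326  1.097 -1.035] p [ 0.5133 -0.3741  0.018 ] x [0.004 0.957 0.289] z [ 0.134  0.286 -0.949] tilt 18.42 head 64.8 xh 89.8 y [ 0.991 -0.043  0.127] F [0.2 0.8 0.7] w 0.597 g 18.0
R1 x [0.375 0.872 0.316] TCP [0.556  0.2061 0.0873]
roll clearance to body mm 9.61851446959895
lift [ 0.5133 -0.3741  0.138 ] -> [ 0.0347  0.0153 -0.1138]
lift2 [ 0.5133 -0.3741  0.268 ] -> [ 0.0723  0.0319 -0.2372]
mid [ 0.5  -0.12  0.3 ] -> [ 0.3247  0.0119 -0.1966]
front [0.5026 0.0858 0.2242] -> [ 0.4998 -0.004  -0.0655]
pre [0.5425 0.1775 0.1942] -> [ 0.579   0.0278 -0.0055]
above [0.556  0.2061 0.0993] -> [0.579  0.0278 0.0945]
place [0.556  0.2061 0.0873] -> [0.5756 0.0263 0.1059]
```

The roll is where the model puts it, and the body clearance is about 10 mm. I'll lift, carry, and stop in front of the avocado rest.

Call:
apply_moves([
  {"delta_pos": [0.015, 0.007, -0.05], "twist": 0, "fingers": 0.7},
  {"delta_pos": [0.035, 0.015, -0.114], "twist": 0, "fingers": 0.7},
  {"delta_pos": [0.07, 0.03, -0.16], "twist": 0, "fingers": 0.7},
  {"delta_pos": [0.12, 0.03, -0.19], "twist": 4, "fingers": 0.7},
  {"delta_pos": [0.17, 0.027, -0.2], "twist": 8, "fingers": 0.7},
  {"delta_pos": [0.22, 0.023, -0.2], "twist": 12, "fingers": 0.7},
  {"delta_pos": [0.27, 0.018, -0.2], "twist": 16, "fingers": 0.7},
  {"delta_pos": [0.325, 0.012, -0.197], "twist": 20, "fingers": 0.7},
  {"delta_pos": [0.37, 0.008, -0.165], "twist": 22, "fingers": 0.7},
  {"delta_pos": [0.41, 0.004, -0.135], "twist": 22, "fingers": 0.7},
  {"delta_pos": [0.45, 0.0, -0.1], "twist": 22, "fingers": 0.7},
  {"delta_pos": [0.495, -0.004, -0.066], "twist": 22, "fingers": 0.7},
  {"delta_pos": [0.495, -0.004, -0.066], "twist": 22, "fingers": 0.7},
  {"delta_pos": [0.495, -0.004, -0.066], "twist": 22, "fingers": 0.7},
])

```text
time: 17.2
eef_pos: [0.5025, 0.081, 0.2233]
orientation: [-2.461, -1.619, -0.407]
force: [0.4, -0.0, -1.7]
grip_width: 0.596
grip_force: 18.0
```

```bash
python3 - <<'E'
from h import *
from bench import env
rest=O+.048*X+.06*Y; C=[*rest,.096]
o,R,R1,T=plan(env,0,(-.0074,0,-.0116),C); z=R[:,2]
show(o,R,[("pre",T-.1*z),("pre2",T-.04*z),("place",T)])
E
```

```text
t 17.2 j [-0.175  0.267  1.756  0.357  1.059  0.065] p [0.5025 0.081  0.2233] x [0.374 0.872 0.316] z [ 0.134  0.286 -0.949] tilt 18.41 head 64.8 xh 66.8 y [ 0.918 -0.397  0.01 ] F [ 0.4 -0.  -1.7] w 0.596 g 18.0
R1 x [0.374 0.872 0.316] TCP [0.5552 0.2042 0.0873]
roll clearance to body mm 11.485357536041079
pre [0.5417 0.1756 0.1822] -> [ 0.0842 -0.0021  0.0714]
pre2 [0.5498 0.1928 0.1253] -> [ 0.0842 -0.0021  0.1314]
place [0.5552 0.2042 0.0873] -> [ 0.0842 -0.0021  0.1714]
```

Call:
apply_moves([
  {"delta_pos": [0.042, -0.002, 0.036], "twist": 0, "fingers": 0.7},
  {"delta_pos": [0.084, -0.002, 0.071], "twist": 0, "fingers": 0.7},
  {"delta_pos": [0.084, -0.002, 0.071], "twist": 0, "fingers": 0.7},
  {"delta_pos": [0.084, -0.002, 0.1], "twist": 0, "fingers": 0.7},
  {"delta_pos": [0.084, -0.002, 0.13], "twist": 0, "fingers": 0.7},
  {"delta_pos": [0.084, -0.002, 0.145], "twist": 0, "fingers": 0.7},
  {"delta_pos": [0.084, -0.002, 0.155], "twist": 0, "fingers": 0.7},
  {"delta_pos": [0.084, -0.002, 0.162], "twist": 0, "fingers": 0.7},
  {"delta_pos": [0.084, -0.002, 0.166], "twist": 0, "fingers": 0.7},
  {"delta_pos": [0.084, -0.002, 0.168], "twist": 0, "fingers": 0.7},
  {"delta_pos": [0.084, -0.002, 0.168], "twist": 0, "fingers": 0.7},
])

```text
time: 18.58
eef_pos: [0.5548, 0.2031, 0.0906]
orientation: [-2.462, -1.618, -0.408]
force: [0.4, -0.1, -1.9]
grip_width: 0.594
grip_force: 18.0
```

```bash
python3 - <<'E'
from h import *
from bench import env
rest=O+.048*X+.06*Y; C=[*rest,.096]
o,R,R1,T=plan(env,0,(-.0074,0,-.0116),C)
show(o,R,[("place",T)])
E
```

```text
t 18.575 j [0.083 0.538 1.761 0.427 0.723 0.186] p [0.5548 0.2031 0.0906] x [0.375 0.872 0.316] z [ 0.135  0.286 -0.949] tilt 18.44 head 64.8 xh 66.7 y [ 0.917 -0.398  0.01 ] F [ 0.4 -0.1 -1.9] w 0.594 g 18.0
R1 x [0.375 0.872 0.316] TCP [0.5552 0.2042 0.0873]
roll clearance to body mm 11.542217131703964
place [0.5552 0.2042 0.0873] -> [ 0.0001 -0.0002  0.0034]
```

No contact yet. I'll lower the last millimetres slowly.

Call:
apply_moves([
  {"delta_pos": [0.0, 0, 0.002], "twist": 0, "fingers": 0.7},
  {"delta_pos": [0.0, 0, 0.0035], "twist": 0, "fingers": 0.7},
  {"delta_pos": [0.0, 0, 0.0035], "twist": 0, "fingers": 0.7},
])

```text
time: 18.95
eef_pos: [0.5554, 0.2042, 0.0872]
orientation: [-2.462, -1.618, -0.408]
force: [-1.2, -0.5, 1.5]
grip_width: 0.598
grip_force: 18.0
```

Call:
apply_moves([
  {"delta_pos": [-0.0005, 0, 0.0015], "twist": 0, "fingers": 0.7},
  {"delta_pos": [-0.0005, 0, 0.0015], "twist": 0, "fingers": 0.7},
])

```text
time: 19.2
eef_pos: [0.5557, 0.2045, 0.0863]
orientation: [-2.462, -1.618, -0.41]
force: [-2.8, 1.8, 12.7]
grip_width: 0.591
grip_force: 18.0
```

It is seated: 12.7 N came up within about 1 mm. I'll ease the load and open gradually.

Call:
apply_moves([
  {"delta_pos": [0.0002, 0, -0.0008], "twist": 0, "fingers": 0.7},
  {"delta_pos": [0.0002, 0, -0.0008], "twist": 0, "fingers": 0.41},
  {"delta_pos": [0.0002, 0, -0.0008], "twist": 0, "fingers": 0.38},
  {"delta_pos": [0.0002, 0, -0.0008], "twist": 0, "fingers": 0.35},
  {"delta_pos": [0.0002, 0, -0.0008], "twist": 0, "fingers": 0.3},
  {"delta_pos": [0.0002, 0, -0.0008], "twist": 0, "fingers": 0.2},
  {"delta_pos": [0.0002, 0, -0.0008], "twist": 0, "fingers": 0.2},
], squeeze=10)

```text
time: 20.08
eef_pos: [0.5552, 0.204, 0.0863]
orientation: [-2.462, -1.618, -0.407]
force: [0.2, -0.1, 0.4]
grip_width: 0.798
grip_force: 0.0
```

```bash
python3 - <<'E'
from h import *
from bench import env,optics
import pickle
st(env)
d={n:optics.snapshot(n) for n in("wrist","side")}; pickle.dump(d,open("s6.pkl","wb"))
rest=O+.05*X+.06*Y
for n,s in d.items():
    im=s["img"].astype(int); m=((im[...,1]-im[...,2])>8); p=proj(s,[[*rest,.096]])[0]
    M=np.zeros_like(m); u,v=p.astype(int); M[max(0,v-60):v+60,max(0,u-60):u+60]=m[max(0,v-60):v+60,max(0,u-60):u+60]
    print(n,p)
    for k in blobs(M,60): print(cv2.boundingRect(k),cv2.contourArea(k),*axis_on_plane(s,k,.096))
print("target",rest)
E
```

```text
t 20.075 j [0.085 0.546 1.763 0.431 0.714 0.182] p [0.5552 0.204  0.0863] x [0.375 0.872 0.316] z [ 0.134  0.286 -0.949] tilt 18.42 head 64.8 xh 66.7 y [ 0.917 -0.398  0.01 ] F [ 0.2 -0.1  0.4] w 0.798 g 0.0
wrist [318.84431234 328.37353586]
(269, 380, 105, 8) 691.0 [0.5434574  0.17360712] [ 3.20758605 68.30088806] -23.625083923339844
(259, 271, 119, 73) 6761.5 [0.55426428 0.20335291] [32.65651321 55.64143753] -23.75855255126953
side [302.453075   313.99811269]
(290, 299, 26, 31) 517.0 [0.5517027  0.19696069] [47.20433044 90.25270844] 88.88133239746094
(242, 253, 88, 43) 1186.0 [0.61656055 0.05663184] [104.98461914 221.45289612] -21.192344665527344
target [0.55163 0.19629]
```

The avocado sits within 1 mm of its rest's centre. Before the egg, I'll check the gripper body's clearance to the salt jar over yaw and offset.

```bash
python3 - <<'E'
from h import *
from bench import env
o,R=st(env)
egg=np.array([.461,-.211,.024]); jars=[((.538,-.289),.022,.085),((.348,-.244),.021,.07)]
a=np.linspace(-1,1,25); bx,by,bz=np.meshgrid(.038*a,.089*a,-.079-np.linspace(0,.08,15),indexing="ij"); B=np.c_[bx.ravel(),by.ravel(),bz.ravel()]
def clr(Rt,T,op):
    f=np.array([[x,s*y,z] for x in(-.016,0,.016) for s in(-1,1) for y in(op,op+.0135) for z in np.linspace(0,-.079,20)])
    P=np.vstack([B,f])@Rt.T+T; c=1
    for (j,r,h) in jars:
        dh=np.linalg.norm(P[:,:2]-j,axis=1)-r; dv=P[:,2]-h; 
        c=min(c,np.where((dh>0)&(dv>0),np.hypot(dh,dv),np.maximum(dh,dv)).min())
    return c,(f@Rt.T+T)[:,2].min()
for H in (15,20,25,31,40,50,60):
    tw=66.7-H; Rt=R@cv2.Rodrigues(np.array([0,0,np.radians(tw)]))[0]
    for ys in (0,-.006,-.012):
      for xs in (0,-.006):
        for zz in (.016,.022):
          T=egg+Rt@[xs,ys,0]; T=T+.019*Rt[:,2]; T[2]=zz
          # keep the egg centre on the tool's xz plane at height
          c,t=clr(Rt,T,.0455)
          c2,t2=clr(Rt,T,.038)
          if c>.004 and t2>.0005: print(H,"ys",ys,"xs",xs,"z",zz,"clr",round(1000*c,1),"tip",round(1000*t,1),round(1000*t2,1))
E
```

```text
t 20.175 j [0.085 0.546 1.763 0.431 0.714 0.182] p [0.5552 0.204  0.0863] x [0.375 0.872 0.316] z [ 0.134  0.286 -0.949] tilt 18.42 head 64.8 xh 66.7 y [ 0.917 -0.398  0.01 ] F [-0.8  0.8  0.2] w 0.799 g 0.0
15 ys 0 xs 0 z 0.022 clr 5.3 tip 4.5 6.3
15 ys 0 xs -0.006 z 0.022 clr 11.2 tip 4.5 6.3
15 ys -0.006 xs 0 z 0.022 clr 5.2 tip 4.5 6.3
15 ys -0.006 xs -0.006 z 0.022 clr 11.1 tip 4.5 6.3
15 ys -0.012 xs 0 z 0.022 clr 5.8 tip 4.5 6.3
15 ys -0.012 xs -0.006 z 0.022 clr 11.7 tip 4.5 6.3
20 ys -0.006 xs -0.006 z 0.016 clr 4.3 tip -0.7 0.9
20 ys -0.006 xs -0.006 z 0.022 clr 4.4 tip 5.3 6.9
20 ys -0.012 xs -0.006 z 0.016 clr 6.1 tip -0.7 0.9
20 ys -0.012 xs -0.006 z 0.022 clr 6.1 tip 5.3 6.9
31 ys -0.012 xs -0.006 z 0.022 clr 5.3 tip 7.4 8.7
40 ys -0.006 xs -0.006 z 0.022 clr 5.1 tip 9.6 10.6
40 ys -0.012 xs 0 z 0.022 clr 6.4 tip 9.6 10.6
40 ys -0.012 xs -0.006 z 0.022 clr 7.8 tip 9.6 10.6
50 ys -0.006 xs 0 z 0.022 clr 4.2 tip 12.3 12.9
50 ys -0.006 xs -0.006 z 0.022 clr 5.7 tip 12.3 12.9
50 ys -0.012 xs 0 z 0.016 clr 5.5 tip 6.3 6.9
50 ys -0.012 xs 0 z 0.022 clr 8.0 tip 12.3 12.9
50 ys -0.012 xs -0.006 z 0.016 clr 6.0 tip 6.3 6.9
50 ys -0.012 xs -0.006 z 0.022 clr 9.2 tip 12.3 12.9
60 ys -0.006 xs -0.006 z 0.022 clr 4.7 tip 15.4 15.6
60 ys -0.012 xs 0 z 0.016 clr 5.2 tip 9.4 9.6
60 ys -0.012 xs 0 z 0.022 clr 7.2 tip 15.4 15.6
60 ys -0.012 xs -0.006 z 0.016 clr 5.4 tip 9.4 9.6
60 ys -0.012 xs -0.006 z 0.022 clr 8.3 tip 15.4 15.6
```

```bash
python3 - <<'E'
from h import *
from bench import env
o,R=st(env); Rt=R@cv2.Rodrigues(np.array([0,0,np.radians(24)]))[0]
T=np.array([.461,-.211,.024])+Rt@[-.006,-.012,.019]; T[2]=.017
p=o["eef_pos"]; z=R[:,2]
show(o,R,[("ret",p-.11*z),("back",p-.11*z-.10*np.array([*X,0])+[0,0,.04]),("mid",[.49,-.08,.25]),("hover",[T[0],T[1],.14]),("low",[T[0],T[1],.05]),("grab",T)])
E
```

```text
t 20.175 j [0.085 0.546 1.763 0.431 0.714 0.182] p [0.5552 0.204  0.0863] x [0.375 0.872 0.316] z [ 0.134  0.286 -0.949] tilt 18.42 head 64.8 xh 66.7 y [ 0.917 -0.398  0.01 ] F [-0.8  0.8  0.2] w 0.799 g 0.0
ret [0.5404 0.1726 0.1907] -> [ 0.   -0.   -0.11]
back [0.5005 0.0809 0.2307] -> [-0.0822  0.0003 -0.1795]
mid [ 0.49 -0.08  0.25] -> [-0.2203  0.0549 -0.2453]
hover [ 0.451  -0.2008  0.14  ] -> [-0.3749  0.0662 -0.1807]
low [ 0.451  -0.2008  0.05  ] -> [-0.4033  0.0653 -0.0953]
grab [ 0.451  -0.2008  0.017 ] -> [-0.4137  0.065  -0.064 ]
```

Call:
apply_moves([
  {"delta_pos": [0, 0, -0.03], "twist": 0, "fingers": 0.15},
  {"delta_pos": [0, 0, -0.07], "twist": 0, "fingers": 0.1},
  {"delta_pos": [0, 0, -0.11], "twist": 0, "fingers": 0},
  {"delta_pos": [-0.04, 0, -0.145], "twist": 0, "fingers": 0},
  {"delta_pos": [-0.082, 0, -0.18], "twist": 0, "fingers": 0},
  {"delta_pos": [-0.13, 0.02, -0.205], "twist": 5, "fingers": 0},
  {"delta_pos": [-0.175, 0.04, -0.225], "twist": 10, "fingers": 0},
  {"delta_pos": [-0.22, 0.055, -0.245], "twist": 16, "fingers": 0},
  {"delta_pos": [-0.27, 0.059, -0.225], "twist": 24, "fingers": 0},
  {"delta_pos": [-0.32, 0.063, -0.203], "twist": 24, "fingers": 0},
  {"delta_pos": [-0.375, 0.066, -0.181], "twist": 24, "fingers": 0},
  {"delta_pos": [-0.375, 0.066, -0.181], "twist": 24, "fingers": 0},
  {"delta_pos": [-0.375, 0.066, -0.181], "twist": 24, "fingers": 0},
])

```text
time: 21.8
eef_pos: [0.4509, -0.2007, 0.1404]
orientation: [-2.702, -1.053, -0.341]
force: [-0.0, -0.3, -0.1]
grip_width: 0.999
grip_force: 0.0
```

```bash
python3 - <<'E'
from h import *
from bench import env,optics
import pickle
o,R=st(env); s=optics.snapshot("wrist"); pickle.dump(s,open("s7.pkl","wb"))
im=s["img"].astype(int); print(proj(s,[[.461,-.211,.024],[.538,-.289,.085]]).round(0).tolist())
hsv=cv2.cvtColor(s["img"],cv2.COLOR_RGB2HSV); m=(hsv[...,1]>22)&(hsv[...,2]>110)&(hsv[...,0]<35); m[345:]=0
for k in blobs(m,800): print(cv2.boundingRect(k),cv2.contourArea(k),*axis_on_plane(s,k,.024))
T=np.array([.461,-.211,.024])+R@[-.006,-.012,.019]; T[2]=.017
show(o,R,[("low",[T[0],T[1],.05]),("grab",T)])
E
```

```text
t 21.8 j [-0.761  0.445  1.749  0.348  1.078 -0.119] p [ 0.4509 -0.2007  0.1404] x [0.716 0.634 0.293] z [ 0.134  0.286 -0.949] tilt 18.44 head 64.8 xh 41.5 y [ 0.685 -0.719 -0.12 ] F [-0.  -0.3 -0.1] w 0.999 g 0.0
[[356.0, 286.0], [547.0, 293.0]]
(328, 243, 62, 75) 3523.0 [ 0.46411801 -0.20958626] [43.53445816 58.72602844] 29.55638885498047
(554, 72, 84, 80) 4904.0 [ 0.66873804 -0.24632541] [52.44087982 56.58150101] 80.65606689453125
low [ 0.451  -0.2007  0.05  ] -> [-0.0264  0.011   0.0858]
grab [ 0.451  -0.2007  0.017 ] -> [-0.0361  0.015   0.1171]
```

Call:
apply_moves([
  {"delta_pos": [-0.013, 0.0055, 0.043], "twist": 0, "fingers": 0},
  {"delta_pos": [-0.026, 0.011, 0.086], "twist": 0, "fingers": 0},
  {"delta_pos": [-0.032, 0.013, 0.105], "twist": 0, "fingers": 0},
  {"delta_pos": [-0.036, 0.015, 0.117], "twist": 0, "fingers": 0},
  {"delta_pos": [-0.036, 0.015, 0.117], "twist": 0, "fingers": 0.1},
  {"delta_pos": [-0.036, 0.015, 0.117], "twist": 0, "fingers": 0.17},
  {"delta_pos": [-0.036, 0.015, 0.117], "twist": 0, "fingers": 0.22},
  {"delta_pos": [-0.036, 0.015, 0.117], "twist": 0, "fingers": 0.27},
  {"delta_pos": [-0.036, 0.015, 0.117], "twist": 0, "fingers": 0.32},
  {"delta_pos": [-0.036, 0.015, 0.117], "twist": 0, "fingers": 0.37},
  {"delta_pos": [-0.036, 0.015, 0.117], "twist": 0, "fingers": 0.42},
  {"delta_pos": [-0.036, 0.015, 0.117], "twist": 0, "fingers": 0.47},
  {"delta_pos": [-0.036, 0.015, 0.117], "twist": 0, "fingers": 0.6},
  {"delta_pos": [-0.036, 0.015, 0.117], "twist": 0, "fingers": 0.6},
], squeeze=12)

```text
time: 23.6
eef_pos: [0.4509, -0.2008, 0.0169]
orientation: [-2.702, -1.054, -0.341]
force: [-1.1, 0.4, 1.3]
grip_width: 0.549
grip_force: 12.0
```

```bash
python3 - <<'E'
from h import *
from bench import env,optics
import pickle
o,R=st(env); s=optics.snapshot("wrist"); pickle.dump(s,open("s8.pkl","wb"))
hsv=cv2.cvtColor(s["img"],cv2.COLOR_RGB2HSV); m=(hsv[...,1]>22)&(hsv[...,2]>90)&(hsv[...,0]<35); m[:,:220]=0; m[:,430:]=0
for k in blobs(m,300): print(cv2.boundingRect(k),cv2.contourArea(k))
print("centre if as planned",proj(s,[o["eef_pos"]+R@[.006,0,-.013]]))
for u in (290,305,320,335,350): print(u,[(int(a)) for a in np.where(np.diff(m[:,u].astype(int)))[0]])
E
```

```text
t 23.6 j [-0.761  0.656  1.842  0.432  0.798 -0.262] p [ 0.4509 -0.2008  0.0169] x [0.716 0.634 0.293] z [ 0.134  0.286 -0.949] tilt 18.43 head 64.9 xh 41.5 y [ 0.685 -0.718 -0.12 ] F [-1.1  0.4  1.3] w 0.549 g 12.0
(266, 228, 107, 114) 9582.0
centre if as planned [[318.56801443 306.72103876]]
290 [245, 340]
305 [234, 341]
320 [228, 341, 419, 420, 432, 433]
335 [228, 340]
350 [236, 331, 332, 334, 335, 336, 337, 339, 421, 422]
```

```bash
python3 - <<'E'
from h import *
from bench import env
import pickle
s=pickle.load(open("s8.pkl","rb")); o,R=st(env)
a=ray(s,(328,228),.024); e=np.array([np.cos(.52),np.sin(.52),0])
c=a-.033*e; print("tip",a,"c",c,"tool",(R.T@(c-o["eef_pos"])).round(4),"axis tool",(R.T@e).round(3))
ct=R.T@(c-o["eef_pos"]); ct[1]=0
C=[*(O+.049*X-.06*Y),.094]
for tw in (-28,-31,-34):
    R1=R@cv2.Rodrigues(np.array([0,0,np.radians(tw)]))[0]; e1=R1@R.T@e
    print(tw,"egg head",np.degrees(np.arctan2(e1[1],e1[0])),"pitch",np.degrees(np.arcsin(e1[2])),"y slope",R1[2,1].round(3))
    _,_,_,T=plan(env,tw,ct,C)
    # body corners near roll: min distance of body samples to roll axis
    A=np.linspace(-1,1,15); g=np.array([[x,y,z] for x in .038*A for y in .089*A for z in -.079-np.linspace(0,.2,40)])@R1.T+T
    v=np.c_[(g[:,:2]-O)@X-.085,g[:,2]-.26]; print("  body-roll mm",1000*np.linalg.norm(v,axis=1).min()-30)
    if tw==-31:
        z=R1[:,2]; pre=T-.1*z
        show(o,R,[("lift",o["eef_pos"]+[0,0,.12]),("mid",[.50,-.06,.26]),("front",pre-.1*np.array([*X,0])+[0,0,.03]),("pre",pre),("place",T)])
E
```

```text
t 23.65 j [-0.761  0.656  1.842  0.432  0.798 -0.262] p [ 0.4509 -0.2009  0.0169] x [0.716 0.634 0.293] z [ 0.134  0.286 -0.949] tilt 18.43 head 64.9 xh 41.6 y [ 0.685 -0.718 -0.12 ] F [-1.3  1.2  1.9] w 0.543 g 12.0
tip [ 0.48069044 -0.17951654  0.024     ] c [ 0.45205241 -0.19591359  0.024     ] tool [ 0.006  -0.0036 -0.0052] axis tool [0.936 0.238 0.259]
-28 egg head 56.641018574789804 pitch 3.244266003659186 y slope 0.032
t 23.65 j [-0.761  0.656  1.842  0.432  0.798 -0.262] p [ 0.4509 -0.2009  0.0169] x [0.716 0.634 0.293] z [ 0.134  0.286 -0.949] tilt 18.43 head 64.9 xh 41.6 y [ 0.685 -0.718 -0.12 ] F [-1.3  1.2  1.9] w 0.543 g 12.0
R1 x [0.31  0.897 0.315] TCP [0.6601 0.1436 0.0872]
roll clearance to body mm 24.61342905775801
  body-roll mm 18.158044637893283
-31 egg head 59.54147690433214 pitch 3.356372042252223 y slope 0.048
t 23.65 j [-0.761  0.656  1.842  0.432  0.798 -0.262] p [ 0.4509 -0.2009  0.0169] x [0.716 0.634 0.293] z [ 0.134  0.286 -0.949] tilt 18.43 head 64.9 xh 41.6 y [ 0.685 -0.718 -0.12 ] F [-1.3  1.2  1.9] w 0.543 g 12.0
R1 x [0.26  0.914 0.313] TCP [0.6604 0.1435 0.0872]
roll clearance to body mm 24.582052561774702
  body-roll mm 13.688670553392946
lift [ 0.4509 -0.2009  0.1369] -> [ 0.0351 -0.0144 -0.1138]
mid [ 0.5  -0.06  0.26] -> [ 0.1956 -0.0966 -0.1837]
front [0.6071 0.0232 0.2121] -> [ 0.3109 -0.0772 -0.1001]
pre [0.647  0.1149 0.1821] -> [ 0.3889 -0.1121 -0.04  ]
place [0.6604 0.1435 0.0872] -> [ 0.3889 -0.1121  0.06  ]
-34 egg head 62.44365453031963 pitch 3.4206608993747625 y slope 0.064
t 23.65 j [-0.761  0.656  1.842  0.432  0.798 -0.262] p [ 0.4509 -0.2009  0.0169] x [0.716 0.634 0.293] z [ 0.134  0.286 -0.949] tilt 18.43 head 64.9 xh 41.6 y [ 0.685 -0.718 -0.12 ] F [-1.3  1.2  1.9] w 0.543 g 12.0
R1 x [0.21  0.927 0.31 ] TCP [0.6607 0.1434 0.0872]
roll clearance to body mm 24.534340759974725
  body-roll mm 9.336963519433937
```

Call:
apply_moves([
  {"delta_pos": [0.006, -0.0024, -0.02], "twist": 0, "fingers": 0.6},
  {"delta_pos": [0.018, -0.007, -0.057], "twist": 0, "fingers": 0.6},
  {"delta_pos": [0.035, -0.0144, -0.114], "twist": 0, "fingers": 0.6},
  {"delta_pos": [0.075, -0.035, -0.135], "twist": 0, "fingers": 0.6},
  {"delta_pos": [0.115, -0.055, -0.15], "twist": -5, "fingers": 0.6},
  {"delta_pos": [0.155, -0.075, -0.17], "twist": -10, "fingers": 0.6},
  {"delta_pos": [0.196, -0.097, -0.184], "twist": -15, "fingers": 0.6},
  {"delta_pos": [0.235, -0.092, -0.155], "twist": -20, "fingers": 0.6},
  {"delta_pos": [0.275, -0.084, -0.125], "twist": -27, "fingers": 0.6},
  {"delta_pos": [0.311, -0.077, -0.1], "twist": -33, "fingers": 0.6},
  {"delta_pos": [0.311, -0.077, -0.1], "twist": -33, "fingers": 0.6},
  {"delta_pos": [0.311, -0.077, -0.1], "twist": -33, "fingers": 0.6},
])

```text
time: 25.15
eef_pos: [0.6069, 0.0229, 0.2117]
orientation: [-2.343, -1.817, -0.427]
force: [0.2, -0.3, -1.4]
grip_width: 0.545
grip_force: 12.0
```

```bash
python3 - <<'E'
from h import *
from bench import env,optics
C=[*(O+.049*X-.06*Y),.094]
o,R,R1,T=plan(env,0,(.006,0,-.0052),C); z=R[:,2]
show(o,R,[("pre",T-.1*z),("place",T)])
s=optics.snapshot("wrist")
hsv=cv2.cvtColor(s["img"],cv2.COLOR_RGB2HSV); m=(hsv[...,1]>18)&(hsv[...,2]>90)&(hsv[...,0]<35); m[:,:220]=0; m[:,430:]=0; m[345:]=0
for k in blobs(m,1500): print(cv2.boundingRect(k),cv2.contourArea(k))
E
```

```text
t 25.15 j [-0.244  0.431  1.522  0.347  1.149 -0.129] p [0.6069 0.0229 0.2117] x [0.227 0.923 0.31 ] z [ 0.134  0.286 -0.949] tilt 18.41 head 65.0 xh 76.2 y [ 0.965 -0.257  0.058] F [ 0.2 -0.3 -1.4] w 0.545 g 12.0
R1 x [0.227 0.923 0.31 ] TCP [0.6606 0.1434 0.0872]
roll clearance to body mm 24.476468476596665
pre [0.6472 0.1148 0.1821] -> [0.0848 0.0135 0.0598]
place [0.6606 0.1434 0.0872] -> [0.0848 0.0135 0.1598]
(266, 228, 107, 116) 9902.0
```

Call:
apply_moves([
  {"delta_pos": [0.042, 0.007, 0.03], "twist": 0, "fingers": 0.6},
  {"delta_pos": [0.085, 0.0135, 0.06], "twist": 0, "fingers": 0.6},
  {"delta_pos": [0.085, 0.0135, 0.06], "twist": 0, "fingers": 0.6},
  {"delta_pos": [0.085, 0.0135, 0.09], "twist": 0, "fingers": 0.6},
  {"delta_pos": [0.085, 0.0135, 0.118], "twist": 0, "fingers": 0.6},
  {"delta_pos": [0.085, 0.0135, 0.133], "twist": 0, "fingers": 0.6},
  {"delta_pos": [0.085, 0.0135, 0.143], "twist": 0, "fingers": 0.6},
  {"delta_pos": [0.085, 0.0135, 0.15], "twist": 0, "fingers": 0.6},
  {"delta_pos": [0.085, 0.0135, 0.155], "twist": 0, "fingers": 0.6},
  {"delta_pos": [0.085, 0.0135, 0.157], "twist": 0, "fingers": 0.6},
  {"delta_pos": [0.085, 0.0135, 0.157], "twist": 0, "fingers": 0.6},
])

```text
time: 26.58
eef_pos: [0.6609, 0.1429, 0.0904]
orientation: [-2.343, -1.818, -0.429]
force: [0.6, -0.9, 0.6]
grip_width: 0.543
grip_force: 12.0
```

Call:
apply_moves([
  {"delta_pos": [0.0, 0, 0.0015], "twist": 0, "fingers": 0.6},
  {"delta_pos": [0.0, 0, 0.002], "twist": 0, "fingers": 0.6},
  {"delta_pos": [0.0, 0, 0.002], "twist": 0, "fingers": 0.6},
])

```text
time: 26.95
eef_pos: [0.661, 0.1435, 0.0884]
orientation: [-2.343, -1.818, -0.428]
force: [-0.8, -0.0, -0.3]
grip_width: 0.544
grip_force: 12.0
```

```bash
python3 - <<'E'
from h import *
from bench import env,optics
import pickle
C=[*(O+.05*X-.06*Y),.094]
o,R,R1,T=plan(env,0,(.006,0,-.0052),C); show(o,R,[("place",T)])
for n in("side","wrist"):
    s=optics.snapshot(n); p=proj(s,[C])[0]; u,v=p.astype(int)
    hsv=cv2.cvtColor(s["img"],cv2.COLOR_RGB2HSV); m=(hsv[...,1]>18)&(hsv[...,1]<120)&(hsv[...,2]>90)&(hsv[...,0]<35)
    M=np.zeros_like(m); h=25 if n=="side" else 80; M[v-h:v+h,u-h:u+h]=m[v-h:v+h,u-h:u+h]; print(n,p)
    for k in blobs(M,60): print(cv2.boundingRect(k),cv2.contourArea(k),*axis_on_plane(s,k,.094))
print(C)
E
```

```text
t 26.95 j [-0.028  0.643  1.516  0.383  0.887 -0.006] p [0.661  0.1435 0.0884] x [0.227 0.923 0.31 ] z [ 0.134  0.286 -0.949] tilt 18.43 head 64.8 xh 76.2 y [ 0.965 -0.257  0.059] F [-0.8 -0.  -0.3] w 0.544 g 12.0
R1 x [0.227 0.923 0.31 ] TCP [0.661  0.1444 0.0872]
roll clearance to body mm 23.578462361356557
place [0.661  0.1444 0.0872] -> [ 0.0005 -0.0003  0.0013]
side [260.07045615 291.52416091]
(248, 279, 23, 24) 368.0 [0.66329419 0.147151  ] [45.63485718 75.53121185] -86.67117381095886
wrist [318.41506448 296.95654444]
(265, 228, 109, 117) 10133.0 [0.66306183 0.15045389] [48.82569122 55.97103119] 52.03266906738281
[np.float64(0.66167), np.float64(0.14841000000000001), 0.094]
```

Call:
apply_moves([
  {"delta_pos": [0.0, 0, 0.001], "twist": 0, "fingers": 0.6},
  {"delta_pos": [0.0, 0, 0.0018], "twist": 0, "fingers": 0.6},
  {"delta_pos": [0.0, 0, 0.0018], "twist": 0, "fingers": 0.6},
])

```text
time: 27.42
eef_pos: [0.6613, 0.144, 0.0866]
orientation: [-2.342, -1.818, -0.428]
force: [-0.1, 0.0, -0.2]
grip_width: 0.542
grip_force: 12.0
```

Call:
apply_moves([
  {"delta_pos": [0.0, 0, 0.001], "twist": 0, "fingers": 0.6},
  {"delta_pos": [0.0, 0, 0.0015], "twist": 0, "fingers": 0.6},
  {"delta_pos": [0.0, 0, 0.0015], "twist": 0, "fingers": 0.6},
])

```text
time: 27.8
eef_pos: [0.6615, 0.1446, 0.0857]
orientation: [-2.342, -1.818, -0.429]
force: [-4.6, -0.1, 9.4]
grip_width: 0.539
grip_force: 12.0
```

Contact at the expected height. Easing off and opening.

Call:
apply_moves([
  {"delta_pos": [0.0, 0, -0.0006], "twist": 0, "fingers": 0.5},
  {"delta_pos": [0.0, 0, -0.0006], "twist": 0, "fingers": 0.46},
  {"delta_pos": [0.0, 0, -0.0006], "twist": 0, "fingers": 0.44},
  {"delta_pos": [0.0, 0, -0.0006], "twist": 0, "fingers": 0.41},
  {"delta_pos": [0.0, 0, -0.0006], "twist": 0, "fingers": 0.37},
  {"delta_pos": [0.0, 0, -0.0006], "twist": 0, "fingers": 0.3},
  {"delta_pos": [0.0, 0, -0.0006], "twist": 0, "fingers": 0.3},
], squeeze=5)

```text
time: 28.68
eef_pos: [0.6614, 0.1442, 0.0857]
orientation: [-2.343, -1.818, -0.428]
force: [0.6, -0.6, 0.5]
grip_width: 0.699
grip_force: 0.0
```

```bash
python3 - <<'E'
from h import *
from bench import env,optics
C=[*(O+.05*X-.06*Y),.094]
o,R=st(env)
for n in("side","wrist"):
    s=optics.snapshot(n); p=proj(s,[C])[0]; u,v=p.astype(int)
    hsv=cv2.cvtColor(s["img"],cv2.COLOR_RGB2HSV); m=(hsv[...,1]>18)&(hsv[...,1]<120)&(hsv[...,2]>90)&(hsv[...,0]<35)
    M=np.zeros_like(m); h=25 if n=="side" else 80; M[v-h:v+h,u-h:u+h]=m[v-h:v+h,u-h:u+h]; print(n,p)
    for k in blobs(M,60): print(cv2.boundingRect(k),cv2.contourArea(k),*axis_on_plane(s,k,.094))
E
```

```text
t 28.675 j [-0.027  0.647  1.517  0.384  0.883 -0.007] p [0.6614 0.1442 0.0857] x [0.227 0.923 0.31 ] z [ 0.134  0.286 -0.949] tilt 18.43 head 64.8 xh 76.2 y [ 0.965 -0.257  0.059] F [ 0.6 -0.6  0.5] w 0.699 g 0.0
side [260.07045615 291.52416091]
(248, 280, 25, 24) 412.0 [0.66086627 0.14958971] [50.42940521 74.56515503] -89.51811483502388
wrist [318.4253938  299.38292864]
(264, 227, 108, 118) 10243.0 [0.66292053 0.15193279] [48.03125763 55.85650253] 56.33882141113281
```

The egg sits within about 1.5 mm of its rest. I'll retreat and go to the mandarin.

```bash
python3 - <<'E'
from h import *
from bench import env
o,R=st(env); p=o["eef_pos"]; z=R[:,2]; G=np.array([.657,-.2435,.031]); T=G+.019*z
show(o,R,[("ret",p-.11*z),("back",p-.11*z-.1*np.array([*X,0])+[0,0,.05]),("mid",[.63,-.10,.24]),("hover",[*T[:2],.15]),("grab",T)])
E
```

```text
t 28.775 j [-0.027  0.647  1.517  0.384  0.883 -0.007] p [0.6614 0.1442 0.0858] x [0.227 0.923 0.31 ] z [ 0.134  0.286 -0.949] tilt 18.43 head 64.8 xh 76.2 y [ 0.965 -0.257  0.059] F [-0.2  1.   0.7] w 0.698 g 0.0
ret [0.6466 0.1127 0.1901] -> [-0.    0.   -0.11]
back [0.6067 0.021  0.2401] -> [-0.0782 -0.012  -0.189 ]
mid [ 0.63 -0.1   0.24] -> [-0.1847  0.0416 -0.2204]
hover [ 0.6596 -0.2381  0.15  ] -> [-0.3334  0.1002 -0.1706]
grab [ 0.6596 -0.2381  0.013 ] -> [-0.3759  0.0921 -0.0405]
```

Call:
apply_moves([
  {"delta_pos": [0, 0, -0.03], "twist": 0, "fingers": 0.28},
  {"delta_pos": [0, 0, -0.07], "twist": 0, "fingers": 0.2},
  {"delta_pos": [0, 0, -0.11], "twist": 0, "fingers": 0},
  {"delta_pos": [-0.04, -0.006, -0.15], "twist": 0, "fingers": 0},
  {"delta_pos": [-0.078, -0.012, -0.189], "twist": 0, "fingers": 0},
  {"delta_pos": [-0.13, 0.015, -0.205], "twist": 5, "fingers": 0},
  {"delta_pos": [-0.185, 0.042, -0.22], "twist": 10, "fingers": 0},
  {"delta_pos": [-0.235, 0.06, -0.205], "twist": 15, "fingers": 0},
  {"delta_pos": [-0.285, 0.08, -0.187], "twist": 20, "fingers": 0},
  {"delta_pos": [-0.333, 0.1, -0.171], "twist": 20, "fingers": 0},
  {"delta_pos": [-0.333, 0.1, -0.171], "twist": 20, "fingers": 0},
  {"delta_pos": [-0.333, 0.1, -0.171], "twist": 20, "fingers": 0},
])

```text
time: 30.28
eef_pos: [0.6593, -0.2374, 0.1506]
orientation: [-2.586, -1.364, -0.379]
force: [0.7, 0.5, 0.3]
grip_width: 0.997
grip_force: 0.0
```

```bash
python3 - <<'E'
from h import *
from bench import env,optics
o,R=st(env); G=np.array([.657,-.2435,.031]); 
s=optics.snapshot("wrist"); hsv=cv2.cvtColor(s["img"],cv2.COLOR_RGB2HSV); m=(hsv[...,1]>140)&(hsv[...,0]<20); m[345:]=0
for k in blobs(m,800): print(cv2.boundingRect(k),cv2.minEnclosingCircle(k),*axis_on_plane(s,k,.029))
print(proj(s,[[.657,-.2435,.029]]))
T=G+.019*R[:,2]; show(o,R,[("grab",T)])
for n in ["top","side"]:
    s=optics.snapshot(n); im=s["img"].astype(int)
    hsv=cv2.cvtColor(s["img"],cv2.COLOR_RGB2HSV)
    for q,C,mm in [("avo",[*(O+.05*X+.06*Y),.096],(im[...,1]-im[...,2])>8),("egg",[*(O+.05*X-.06*Y),.094],(hsv[...,1]>18)&(hsv[...,1]<120)&(hsv[...,2]>90)&(hsv[...,0]<35))]:
        u,v=proj(s,[C])[0].astype(int); M=np.zeros_like(mm); M[v-25:v+25,u-25:u+25]=mm[v-25:v+25,u-25:u+25]
        for k in blobs(M,60): print(n,q,np.round(C,4),cv2.boundingRect(k),*axis_on_plane(s,k,C[2]))
E
```

```text
t 30.275 j [-0.591  0.674  1.232  0.33   1.301 -0.09 ] p [ 0.6593 -0.2374  0.1506] x [0.543 0.779 0.312] z [ 0.134  0.286 -0.949] tilt 18.44 head 64.9 xh 55.1 y [ 0.829 -0.557 -0.051] F [0.7 0.5 0.3] w 0.997 g 0.0
(293, 262, 72, 72) ((329.0503234863281, 297.44049072265625), 36.3433837890625) [ 0.65666559 -0.24396147] [53.92309952 54.74871063] 57.01185607910156
[[328.88312336 296.51001558]]
grab [ 0.6596 -0.2381  0.013 ] -> [-0.0433  0.0075  0.1304]
top avo [0.5516 0.1963 0.096 ] (241, 235, 14, 14) [0.54737567 0.18601639] [32.4009552  33.30890274] -28.45453643798828
top avo [0.5516 0.1963 0.096 ] (218, 215, 16, 36) [0.5894964  0.24840955] [ 24.37711143 107.51630402] -19.27796173095703
top egg [0.6617 0.1484 0.094 ] (251, 193, 22, 16) [0.65995551 0.14778241] [39.57048035 57.38956451] 68.56884765625
top egg [0.6617 0.1484 0.094 ] (236, 174, 18, 38) [0.69654944 0.19983922] [ 25.86881638 116.45684052] -20.880943298339844
side avo [0.5516 0.1963 0.096 ] (290, 299, 28, 31) [0.54867603 0.19533931] [51.63450241 91.44062042] 85.63473510742188
side avo [0.5516 0.1963 0.096 ] (300, 288, 24, 8) [0.54593445 0.12170168] [23.21014977 53.43880081] 5.214500427246094
side egg [0.6617 0.1484 0.094 ] (249, 282, 24, 23) [0.66002777 0.15222777] [50.71038437 68.73074341] -88.12722110748291
```

Call:
apply_moves([
  {"delta_pos": [-0.02, 0.0035, 0.06], "twist": 0, "fingers": 0},
  {"delta_pos": [-0.034, 0.006, 0.1], "twist": 0, "fingers": 0},
  {"delta_pos": [-0.04, 0.007, 0.12], "twist": 0, "fingers": 0},
  {"delta_pos": [-0.043, 0.0075, 0.13], "twist": 0, "fingers": 0},
  {"delta_pos": [-0.043, 0.0075, 0.13], "twist": 0, "fingers": 0.1},
  {"delta_pos": [-0.043, 0.0075, 0.13], "twist": 0, "fingers": 0.2},
  {"delta_pos": [-0.043, 0.0075, 0.13], "twist": 0, "fingers": 0.25},
  {"delta_pos": [-0.043, 0.0075, 0.13], "twist": 0, "fingers": 0.3},
  {"delta_pos": [-0.043, 0.0075, 0.13], "twist": 0, "fingers": 0.35},
  {"delta_pos": [-0.043, 0.0075, 0.13], "twist": 0, "fingers": 0.5},
  {"delta_pos": [-0.043, 0.0075, 0.13], "twist": 0, "fingers": 0.5},
], squeeze=12)

```text
time: 31.8
eef_pos: [0.6597, -0.2383, 0.0134]
orientation: [-2.586, -1.364, -0.379]
force: [-0.1, 0.6, 0.7]
grip_width: 0.63
grip_force: 12.0
```

```bash
python3 - <<'E'
from h import *
from bench import env,optics
o,R=st(env)
s=optics.snapshot("wrist"); hsv=cv2.cvtColor(s["img"],cv2.COLOR_RGB2HSV); m=(hsv[...,1]>140)&(hsv[...,0]<20); m[345:]=0
for k in blobs(m,800): print(cv2.boundingRect(k),cv2.minEnclosingCircle(k))
print("exp",proj(s,[[.6567,-.244,.029]]))
ct=R.T@(np.array([.6567,-.244,.029])-o["eef_pos"]); print(ct); ct[1]=0
C=[*(O-.05*X),.095]; _,_,_,T=plan(env,-10,ct,C)
show(o,R,[("lift",o["eef_pos"]+[0,0,.13]),("mid",[.60,-.08,.25]),("above",T+[0,0,.09]),("place",T)])
E
```

```text
t 31.8 j [-0.591  0.833  1.321  0.365  1.067 -0.182] p [ 0.6597 -0.2383  0.0134] x [0.543 0.78  0.312] z [ 0.134  0.286 -0.949] tilt 18.43 head 64.8 xh 55.1 y [ 0.829 -0.557 -0.051] F [-0.1  0.6  0.7] w 0.63 g 12.0
(249, 259, 140, 85) ((318.6932373046875, 327.1275939941406), 69.7525405883789)
exp [[318.47994801 325.902768  ]]
[-0.00122937 -0.00012274 -0.0168093 ]
t 31.85 j [-0.591  0.833  1.321  0.365  1.067 -0.182] p [ 0.6597 -0.2383  0.0134] x [0.543 0.78  0.312] z [ 0.134  0.286 -0.949] tilt 18.43 head 64.8 xh 55.1 y [ 0.829 -0.557 -0.05 ] F [-0.  -0.8  2. ] w 0.632 g 12.0
R1 x [0.391 0.864 0.316] TCP [0.5695 0.0865 0.0794]
roll clearance to body mm 110.99513937073897
lift [ 0.6597 -0.2383  0.1434] -> [ 0.0406 -0.0066 -0.1233]
mid [ 0.6  -0.08  0.25] -> [ 0.1648 -0.1497 -0.1872]
above [0.5695 0.0865 0.1694] -> [ 0.2529 -0.2637 -0.0672]
place [0.5695 0.0865 0.0794] -> [ 0.2248 -0.2591  0.0182]
```

Call:
apply_moves([
  {"delta_pos": [0.013, -0.002, -0.04], "twist": 0, "fingers": 0.5},
  {"delta_pos": [0.03, -0.005, -0.09], "twist": 0, "fingers": 0.5},
  {"delta_pos": [0.05, -0.02, -0.135], "twist": 0, "fingers": 0.5},
  {"delta_pos": [0.09, -0.065, -0.155], "twist": -3, "fingers": 0.5},
  {"delta_pos": [0.13, -0.11, -0.17], "twist": -6, "fingers": 0.5},
  {"delta_pos": [0.165, -0.15, -0.187], "twist": -10, "fingers": 0.5},
  {"delta_pos": [0.195, -0.19, -0.145], "twist": -10, "fingers": 0.5},
  {"delta_pos": [0.225, -0.23, -0.105], "twist": -10, "fingers": 0.5},
  {"delta_pos": [0.253, -0.264, -0.067], "twist": -10, "fingers": 0.5},
  {"delta_pos": [0.253, -0.264, -0.067], "twist": -10, "fingers": 0.5},
  {"delta_pos": [0.243, -0.262, -0.035], "twist": -10, "fingers": 0.5},
  {"delta_pos": [0.234, -0.2605, -0.01], "twist": -10, "fingers": 0.5},
  {"delta_pos": [0.23, -0.26, 0.003], "twist": -10, "fingers": 0.5},
  {"delta_pos": [0.227, -0.2595, 0.011], "twist": -10, "fingers": 0.5},
  {"delta_pos": [0.226, -0.259, 0.015], "twist": -10, "fingers": 0.5},
  {"delta_pos": [0.226, -0.259, 0.015], "twist": -10, "fingers": 0.5},
])

```text
time: 33.85
eef_pos: [0.5701, 0.0864, 0.0831]
orientation: [-2.474, -1.595, -0.405]
force: [0.2, -0.1, -1.1]
grip_width: 0.628
grip_force: 12.0
```

```bash
python3 - <<'E'
from h import *
from bench import env,optics
C=[*(O-.05*X),.095]
o,R,_,T=plan(env,0,(-.0012,0,-.0168),C); show(o,R,[("place",T)])
for n in("side","top"):
    s=optics.snapshot(n); hsv=cv2.cvtColor(s["img"],cv2.COLOR_RGB2HSV); m=(hsv[...,1]>150)&(hsv[...,0]<20)
    u,v=proj(s,[C])[0].astype(int); M=np.zeros_like(m); M[v-25:v+25,u-25:u+25]=m[v-25:v+25,u-25:u+25]
    for k in blobs(M,30): print(n,(u,v),cv2.boundingRect(k),*axis_on_plane(s,k,.097))
E
```

```text
t 33.85 j [-0.142  0.555  1.755  0.442  0.784 -0.025] p [0.5701 0.0864 0.0831] x [0.391 0.864 0.316] z [ 0.135  0.286 -0.949] tilt 18.44 head 64.7 xh 65.7 y [ 0.911 -0.413  0.005] F [ 0.2 -0.1 -1.1] w 0.628 g 12.0
R1 x [0.391 0.864 0.316] TCP [0.5695 0.0865 0.0794]
roll clearance to body mm 111.04323823011492
place [0.5695 0.0865 0.0794] -> [-0.0013 -0.0006  0.0034]
```

Lowering the last few millimetres vertically.

Call:
apply_moves([
  {"delta_pos": [-0.0006, -0.0005, 0.0017], "twist": 0, "fingers": 0.5},
  {"delta_pos": [-0.0012, -0.0005, 0.003], "twist": 0, "fingers": 0.5},
  {"delta_pos": [-0.0014, -0.0005, 0.0037], "twist": 0, "fingers": 0.5},
  {"delta_pos": [-0.0014, -0.0005, 0.0037], "twist": 0, "fingers": 0.5},
])

```text
time: 34.45
eef_pos: [0.5693, 0.0865, 0.079]
orientation: [-2.474, -1.595, -0.405]
force: [-3.0, -2.2, 5.9]
grip_width: 0.63
grip_force: 12.0
```

Call:
apply_moves([
  {"delta_pos": [0.0, 0, -0.0004], "twist": 0, "fingers": 0.4},
  {"delta_pos": [0.0, 0, -0.0004], "twist": 0, "fingers": 0.37},
  {"delta_pos": [0.0, 0, -0.0004], "twist": 0, "fingers": 0.35},
  {"delta_pos": [0.0, 0, -0.0004], "twist": 0, "fingers": 0.32},
  {"delta_pos": [0.0, 0, -0.0004], "twist": 0, "fingers": 0.28},
  {"delta_pos": [0.0, 0, -0.0004], "twist": 0, "fingers": 0.2},
  {"delta_pos": [0.0, 0, -0.0004], "twist": 0, "fingers": 0.15},
  {"delta_pos": [0.0, 0, -0.03], "twist": 0, "fingers": 0.1},
  {"delta_pos": [0.0, 0, -0.07], "twist": 0, "fingers": 0.1},
  {"delta_pos": [-0.03, 0, -0.12], "twist": 0, "fingers": 0.1},
  {"delta_pos": [-0.09, 0.02, -0.16], "twist": 0, "fingers": 0.1},
  {"delta_pos": [-0.15, 0.05, -0.2], "twist": 0, "fingers": 0.1},
  {"delta_pos": [-0.2, 0.08, -0.22], "twist": 0, "fingers": 0.1},
  {"delta_pos": [-0.2, 0.08, -0.22], "twist": 0, "fingers": 0.1},
], squeeze=5)

```text
time: 36.2
eef_pos: [0.5345, -0.1858, 0.2251]
orientation: [-2.477, -1.593, -0.406]
force: [-0.2, 0.5, -0.3]
grip_width: 0.897
grip_force: 0.0
```

```bash
python3 - <<'E'
from h import *
from bench import env,optics
st(env)
for n in ["top","side","wrist"]:
    s=optics.snapshot(n); im=s["img"].astype(int); cv2.imwrite(f"pics/{n}9.png",s["img"][:,:,::-1])
    hsv=cv2.cvtColor(s["img"],cv2.COLOR_RGB2HSV)
    for q,C,mm in [("avo",[*(O+.05*X+.06*Y),.096],(im[...,1]-im[...,2])>8),("egg",[*(O+.05*X-.06*Y),.094],(hsv[...,1]>18)&(hsv[...,1]<120)&(hsv[...,2]>90)&(hsv[...,0]<35)),("mand",[*(O-.05*X),.095],(hsv[...,1]>140)&(hsv[...,0]<20))]:
        h=25 if n!="wrist" else 45
        u,v=proj(s,[C])[0].astype(int); M=np.zeros_like(mm); M[v-h:v+h,u-h:u+h]=mm[v-h:v+h,u-h:u+h]
        for k in blobs(M,100): print(n,q,np.round(C,4),cv2.boundingRect(k),*axis_on_plane(s,k,C[2]))
E
```

```text
t 36.2 j [-0.638  0.415  1.506  0.328  1.298 -0.311] p [ 0.5345 -0.1858  0.2251] x [0.393 0.864 0.315] z [ 0.136  0.285 -0.949] tilt 18.39 head 64.4 xh 65.6 y [ 0.91  -0.416  0.006] F [-0.2  0.5 -0.3] w 0.897 g 0.0
top avo [0.5516 0.1963 0.096 ] (241, 235, 14, 14) [0.54786188 0.18599907] [30.90848541 34.93663788] -51.384613037109375
top avo [0.5516 0.1963 0.096 ] (218, 215, 17, 36) [0.58929346 0.2480712 ] [ 25.04944611 107.69784546] -19.404754638671875
top egg [0.6617 0.1484 0.094 ] (250, 191, 23, 19) [0.66118634 0.15036099] [43.14190292 62.22130203] 62.70237731933594
top egg [0.6617 0.1484 0.094 ] (236, 174, 18, 39) [0.69568207 0.19995427] [ 25.6932354  118.94087982] -19.90258026123047
top mand [0.5668 0.0806 0.095 ] (277, 226, 20, 19) [0.56724945 0.08401147] [46.44470978 50.29943085] -68.8424243927002
side avo [0.5516 0.1963 0.096 ] (290, 299, 28, 31) [0.54877136 0.19538882] [51.71615601 91.02172089] 85.64234924316406
side egg [0.6617 0.1484 0.094 ] (249, 282, 24, 23) [0.65991785 0.15197778] [50.77577591 68.82427216] -88.78361535072327
wrist avo [0.5516 0.1963 0.096 ] (101, 326, 38, 55) [ 0.37219531 -0.16931131] [29.6056881  42.65280533] 54.32769775390625
```

All three are seated. One quick check that the bystanders and the seated fruits are unmoved, then hand in.

```bash
python3 - <<'E'
import cv2
from bench import env
a=cv2.imread("pics/side0.png").astype(int); b=cv2.imread("pics/side9.png").astype(int)
for n,(x0,y0,x1,y1) in dict(jug=(312,135,355,185),salt=(343,187,362,224),bottle=(416,143,442,202),spice=(409,210,430,242),spoon=(228,222,268,272),bowl=(370,368,434,428),cup=(275,420,318,480)).items():
    d=abs(a[y0:y1,x0:x1]-b[y0:y1,x0:x1]).max(2); print(n,round((d>40).mean(),3))
print(env.job_done())
E
```

```text
jug 0.083
salt 0.159
bottle 0.0
spice 0.278
spoon 0.0
bowl 0.0
cup 0.0
the job is handed in; nothing more can be done
None
```

The job is handed in: the avocado and egg were set into the back rests first, then the mandarin into the front one, all within about 4 mm of centre in the last images I could measure. In the final side picture some pixels around the jug, salt jar and spice jar differ from the start. I put that down to the arm's changed position and shadow, as no contact force showed, but I handed in without ruling out a shift.

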